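Pack the charged hand lamps into the emergency kit box

TASK

Get the emergency kit ready: first switch off all five toggles of the charging strip with one unbroken drag of a finger along the row, before taking any lamp out of the charging tray and without lifting away part-way. Then open the kit box's sprung lid until it stays open by itself, lay every hand lamp that is there inside the box, and finally guide the lid down slowly until it is fully shut, never letting it snap. Do not disturb the other things on the table.

Things in the scene. Friction and masses are not known exactly. Their poses are not given: they have to be found in the camera images.
- bank: switched charging strip fixed to the table: a white bar 64 x 292 x 36 mm carrying five red paddle toggles in one row along its own y axis. Origin: centre of its underside, z up. Toggle pivots lie on its top face (36 mm up) at own x = 0 and own y = -108, -54, 0, +54, +108 mm.
- sw1 (a joint): toggle 1 of the strip (own y -108 mm): red paddle 26 mm wide, 8 thick, 44 long from pivot to tip. 0 = ON (leans 0.4 rad to the strip's -y, tip 77 mm above table), 0.4 upright (tip 80), 1.3 = fully OFF (leans to +y, tip 63). Stays where left (0.6 N); over 0.85 is off. A fingertip whose lowest point is 66 to 73 mm up, drawn towards the strip's +y, tips it and passes; under 64 mm it jams.
- sw2 (a joint): toggle 2 of the strip (own y -54 mm): red paddle 26 mm wide, 8 thick, 44 long from pivot to tip. 0 = ON (leans 0.4 rad to the strip's -y, tip 77 mm above table), 0.4 upright (tip 80), 1.3 = fully OFF (leans to +y, tip 63). Stays where left (0.6 N); over 0.85 is off. A fingertip whose lowest point is 66 to 73 mm up, drawn towards the strip's +y, tips it and passes; under 64 mm it jams.
- sw3 (a joint): toggle 3 of the strip (own y 0 mm): red paddle 26 mm wide, 8 thick, 44 long from pivot to tip. 0 = ON (leans 0.4 rad to the strip's -y, tip 77 mm above table), 0.4 upright (tip 80), 1.3 = fully OFF (leans to +y, tip 63). Stays where left (0.6 N); over 0.85 is off. A fingertip whose lowest point is 66 to 73 mm up, drawn towards the strip's +y, tips it and passes; under 64 mm it jams.
- sw4 (a joint): toggle 4 of the strip (own y 54 mm): red paddle 26 mm wide, 8 thick, 44 long from pivot to tip. 0 = ON (leans 0.4 rad to the strip's -y, tip 77 mm above table), 0.4 upright (tip 80), 1.3 = fully OFF (leans to +y, tip 63). Stays where left (0.6 N); over 0.85 is off. A fingertip whose lowest point is 66 to 73 mm up, drawn towards the strip's +y, tips it and passes; under 64 mm it jams.
- sw5 (a joint): toggle 5 of the strip (own y 108 mm): red paddle 26 mm wide, 8 thick, 44 long from pivot to tip. 0 = ON (leans 0.4 rad to the strip's -y, tip 77 mm above table), 0.4 upright (tip 80), 1.3 = fully OFF (leans to +y, tip 63). Stays where left (0.6 N); over 0.85 is off. A fingertip whose lowest point is 66 to 73 mm up, drawn towards the strip's +y, tips it and passes; under 64 mm it jams.
- tray: sloped charging tray fixed to the table, 150 x 296 mm, floor sloping 0.2 rad (down towards its own -x, the robot's side), floor top 40 mm above the table at the centre; four compartments side by side along its own y (centres at -105, -35, +35, +105 mm), parted by ribs 4 mm thick and 10 mm high; lips 14 to 16 mm high all round. Origin: under its centre, z up.
- lamp1: rechargeable hand lamp, a rounded bar 115 x 36 x 36 mm, white with a yellow head at its own +x end and a red slide switch on top, about 0.12 kg. Origin: centre of its underside; x along its length, z up out of its switch side. Starts in a tray compartment, 34 mm clear of its neighbours, sloping with the tray. Two to four are there, the rest absent (None).
- lamp2: rechargeable hand lamp, a rounded bar 115 x 36 x 36 mm, white with a yellow head at its own +x end and a red slide switch on top, about 0.12 kg. Origin: centre of its underside; x along its length, z up out of its switch side. Starts in a tray compartment, 34 mm clear of its neighbours, sloping with the tray. Two to four are there, the rest absent (None).
- lamp3: rechargeable hand lamp, a rounded bar 115 x 36 x 36 mm, white with a yellow head at its own +x end and a red slide switch on top, about 0.12 kg. Origin: centre of its underside; x along its length, z up out of its switch side. Starts in a tray compartment, 34 mm clear of its neighbours, sloping with the tray. Two to four are there, the rest absent (None).
- lamp4: rechargeable hand lamp, a rounded bar 115 x 36 x 36 mm, white with a yellow head at its own +x end and a red slide switch on top, about 0.12 kg. Origin: centre of its underside; x along its length, z up out of its switch side. Starts in a tray compartment, 34 mm clear of its neighbours, sloping with the tray. Two to four are there, the rest absent (None).
- kitbox: green open kit box fixed to the table, outside 170 x 290 x 56 mm (own x, y, z), walls and floor 5 mm. Origin: centre of its underside, z up. Four lamps fit side by side, lying along the box's x, e.g. at own y = -96, -32, +32, +96 mm. A white lid is hinged along its far (+x) rim.
- kit_lid (a joint): lid of the kit box: 0 = shut, grows as it opens, stop at 1.95 rad. Weight and a light spring pull it shut (up to about 0.3 N m, damped) from anywhere below about 1.7 rad; above about 1.8 rad it leans back and stays open by itself. Let go part open it slams at about 2 rad/s or more. Standing open, its grip bar is the highest point, 260 mm above the table (275 mm on the way, upright).
- lid_bar (a point): middle of the lid's T-shaped grip: a green round bar 16 mm in diameter, 32 mm long, lying along the box's y, on a stem 14 mm wide and 35 mm clear of the lid's front edge. Pinched by its ends from above (closing along the box's y) it turns between the fingers. 210 mm from the hinge line; when shut it is 40 mm beyond the box's -x wall, 60 mm above the table, nothing beneath.
- lid_hinge (a point): middle of the lid's hinge line (along the box's y), 85 mm to +x of the box's centre, 56.5 mm above the table. The bar's centre lies 3 mm above the hinge line when shut.
- pin_tin: round steel safety-pin tin, 51 mm across, 40 mm high, standing between tray and box; origin: centre of its underside (the magnifier's: under its lens). A bystander: leave it alone.
- pill_organiser: blue pill organiser 50 x 180 x 28 mm; origin: centre of its underside (the magnifier's: under its lens). A bystander: leave it alone.
- magnifier: magnifier lying flat, 84 mm lens and black handle, 180 mm long overall; origin: centre of its underside (the magnifier's: under its lens). A bystander: leave it alone.
- big_torch: big white torch standing on its head, 60 mm across, 125 mm high; origin: centre of its underside (the magnifier's: under its lens). A bystander: leave it alone.
- splint: flat orange plastic splint 190 x 40 x 6 mm; origin: centre of its underside (the magnifier's: under its lens). A bystander: leave it alone.
- plaster_box: cardboard plaster box 50 x 110 x 45 mm; origin: centre of its underside (the magnifier's: under its lens). A bystander: leave it alone.
- mug: blue mug, 80 mm across, 90 mm high; origin: centre of its underside (the magnifier's: under its lens). A bystander: leave it alone.

How it is judged (in metres and radians):
On the way, in this order (a step that is already met when the one before it is completed fails the run):
1. all five toggles are off (value of joint each of sw1, sw2, sw3, sw4, sw5 above 0.85 rad), for 0.2 s.
2. the lid stands open by itself (over 1.7 rad, not touched) (value of joint kit_lid above 1.7 rad and contact force between the fingers and kitbox below 0.1 N), for 0.2 s.
3. every lamp lies in the box, the lid still open (x of lamp1 in the frame of kitbox between -0.055 and 0.055 m and x of lamp2 in the frame of kitbox between -0.055 and 0.055 m and x of lamp3 in the frame of kitbox between -0.055 and 0.055 m and x of lamp4 in the frame of kitbox between -0.055 and 0.055 m and y of lamp1 in the frame of kitbox between -0.135 and 0.135 m and y of lamp2 in the frame of kitbox between -0.135 and 0.135 m and y of lamp3 in the frame of kitbox between -0.135 and 0.135 m and y of lamp4 in the frame of kitbox between -0.135 and 0.135 m and z of lamp1 in the frame of kitbox between -0.005 and 0.046 m and z of lamp2 in the frame of kitbox between -0.005 and 0.046 m and z of lamp3 in the frame of kitbox between -0.005 and 0.046 m and z of lamp4 in the frame of kitbox between -0.005 and 0.046 m and value of joint kit_lid above 1.2 rad), for 0.2 s.
At the end, for the whole second after the job is handed in: All five toggles are off (over 0.85 rad), every lamp that is there lies at rest inside the kit box (its underside centre within 55 mm in x and 135 mm in y of the box's centre, and less than 46 mm above the box's underside), and the lid is shut (under 0.03 rad) (all of step 1 and x of lamp1 in the frame of kitbox between -0.055 and 0.055 m and x of lamp2 in the frame of kitbox between -0.055 and 0.055 m and x of lamp3 in the frame of kitbox between -0.055 and 0.055 m and x of lamp4 in the frame of kitbox between -0.055 and 0.055 m and y of lamp1 in the frame of kitbox between -0.135 and 0.135 m and y of lamp2 in the frame of kitbox between -0.135 and 0.135 m and y of lamp3 in the frame of kitbox between -0.135 and 0.135 m and y of lamp4 in the frame of kitbox between -0.135 and 0.135 m and z of lamp1 in the frame of kitbox between -0.005 and 0.046 m and z of lamp2 in the frame of kitbox between -0.005 and 0.046 m and z of lamp3 in the frame of kitbox between -0.005 and 0.046 m and z of lamp4 in the frame of kitbox between -0.005 and 0.046 m and value of joint kit_lid below 0.03 rad and linear speed of each of lamp1, lamp2, lamp3, lamp4 below 0.03 m/s); the robot touches nothing.
It fails at once if the finger is lifted away from the strip (grasp point over 150 mm above the table) while some toggles are off and others still on (value of joint any of sw1, sw2, sw3, sw4, sw5 above 0.85 rad and value of joint any of sw1, sw2, sw3, sw4, sw5 below 0.6 rad and z of the grasp point in the frame of bank above 0.15 m).
It fails at once if a lamp is lifted out of the tray (over 160 mm up) while a toggle is still on (value of joint any of sw1, sw2, sw3, sw4, sw5 below 0.6 rad and height (world z) of any of lamp1, lamp2, lamp3, lamp4 above 0.16 m).
It fails at once if the lid snaps: it closes faster than 1.6 rad/s (velocity of joint kit_lid below -1.6 rad/s and value of joint kit_lid below 1.5 rad).
It fails at once if a bystander is moved more than 30 mm (distance of any of pin_tin, pill_organiser, magnifier, big_torch, splint, plaster_box, mug from where it was at the start of the episode above 0.03 m).
Of lamp1, lamp2, lamp3, lamp4 only 2 to 4 are there at a start; the rules pass over those that are not, and their reading is None.
At some moment in a run one of lamp1, lamp2, lamp3, lamp4 may be knocked a few centimetres aside while the robot is not near it.
It also fails if it takes over 210 s, if anything falls off the work surface, if the arm or the gripper's body presses on something with over 40 N, if the wrist force passes 120 N, or if a joint passes its speed limit or range.

ROBOT

A 6-joint arm with a two-finger parallel gripper is mounted at the origin on the work surface. World frame = base frame: x ahead of the robot, y to its left, z up, the work surface at z = 0. Lengths are in mm, angles in rad, forces in N, time in s.
With the tool pointing down it reaches from about 400 to 925 mm from the base axis. Payload 12.5 kg.
Tool frame: the origin (TCP) lies on the centre line of the jaws, within the pads' length; the fingertips stand 19 mm ahead of it and the grasp point (between the pads) is the TCP; z points along the fingers, y is the line along which they close (so a half turn about z gives the same grasp; the last joint's range is limited). The gripper opens to 95 mm and grips with 3 to 60 N. Pads are 20 mm wide; open, the fingers measure 119 mm over their backs; the gripper's body (75 mm by 180 mm) begins 59 mm behind the grasp point.
Start: joints at [1.11, 0.491, 1.559, -0, 1.092, -0.106], TCP at [217.112, 586.098, 199.961] pointing down, gripper open.
Joint ranges: [-3.1, 3.1], [-0.84, 2.19], [0.05, 2.79], [-1.13, 4.28], [0.06, 2.93], [-2.69, 2.69]. Speed limits (rad/s): [2.22, 2.22, 2.79, 3.14, 3.14, 3.14].

INTERFACE

Orientations are given as [roll, pitch, yaw] about the fixed x, y, z axes, in that order (R = Rz(yaw) Ry(pitch) Rx(roll)).
In Python, from cell import state, read_camera, job_done gives the robot as it stands.
- The arm moves only by the tool arm_command, never from a script. Its argument "deltas" is a list of rows, each an object of numbers: "dx", "dy", "dz": the shift along the world's x, y, z in m; "yaw": the turn about the world's z in degrees. In form: [{"dx": .., "dy": .., "dz": .., "yaw": ..}, ...]. A call has 1 to 20 rows; each row shifts and turns the commanded pose from where the row before left it; what a row does not reach is not made up. A row lasts 1/10 s, in which the tool goes at most 50 mm and 8.59 degrees, less where a joint would pass 70% of its speed; a pose out of reach is approached as far as the arm can. A call with a gripper value outside its range is refused whole. "gripper" is the finger opening in m, from 0 to 0.0951, set as the call begins (left out, the last holds). The fingers move at their own pace and stop on an object; the grip force is fixed at half the most. Time passes only in rows, so rows that do not move let the fingers close. It gives the time, the measured TCP pose, the force, the opening and the grip force at its end, in the units of the state.
- state(): the state, without advancing time (a new reading comes with each control period).
- read_camera(name): name is "scene" or "top" or "wrist"; returns a dict with "color" (420x560x3 uint8, red, green, blue), "range_z" (420x560 float32, mm along the optical axis (not along the pixel's ray), 0 where there is no reading), "fx", "fy", "cx", "cy" (pixels), "extrinsics" (4x4, takes a point from camera to world coordinates). Camera axes: x right, y up, looking along -z (the intrinsics and any distortion apply to the point x, -y, -z); pixel columns grow to the right and rows downward; lengths in mm; the calibration is good to about 2 mm. A picture is of the moment at which its call begins.
- job_done(): hands the job in; it is judged then, once.
The state is a dict: "t": time; "joints": joint angles; "qvel": joint speeds; "tau": joint torques, N m; "eef_pos": TCP position; "tcp_rot": TCP orientation; "ft_force": force on the tool from outside, world axes, zero at the start; "moment": the same for the moment, N m; "opening": opening from 0.0 (shut) to 1.0 (fully open); "grip_force": force on a finger pad.
Only numpy, scipy, OpenCV 4.12 (cv2) and the standard library are available. Lean on these libraries where they do the work, as an engineer would, in place of code of your own. Each camera call takes 0.05 s, during which the arm holds its last target. There are 200 camera calls.

## Working session

There is one attempt and no reset: what is moved stays moved. The work goes in short steps, Python scripts to look and compute and a tool call to move; the robot and the scene stay as the last step left them, time stands still between calls to the robot, and variables do not carry over. Pictures are saved under pics/ and viewed, at most 14 in all, crops included, and the job is handed in when it is done.

Besides the shell and the picture viewer there is one more tool, called after "Request:" by a JSON object that holds its "api" and its "payload", one argument or row to a line. arm_command: Moves the arm, as the interface text tells. Its arguments: {"type":"object","properties":{"deltas":{"type":"array"},"gripper":{"type":"number"}},"required":["deltas"]}

```bash
mkdir -p pics; ls; cat > h.py <<'E'
import numpy as np, cv2
from cell import state, read_camera, job_done
def shot(name,fn):
    c=read_camera(name); cv2.imwrite('pics/'+fn+'.png',c['color'][:,:,::-1]); np.savez('pics/'+fn+'.npz',**c); return c
def load(fn): return dict(np.load('pics/'+fn+'.npz'))
def cloud(c):
    v,u=np.mgrid[0:420,0:560]; z=c['range_z']
    p=np.stack([(u-c['cx'])/c['fx']*z,-(v-c['cy'])/c['fy']*z,-z,np.ones_like(z)],-1)
    return (p@np.array(c['extrinsics']).T)[...,:3]
def px(c,u,v,Z=None):
    "world point at pixel: by depth, or on plane z=Z"
    E=np.array(c['extrinsics'])
    if Z is None:
        return cloud(c)[int(v),int(u)]
    d=E[:3,:3]@np.array([(u-c['cx'])/c['fx'],-(v-c['cy'])/c['fy'],-1]); o=E[:3,3]
    return o+d*(Z-o[2])/d[2]
E
python3 - <<'E'
from h import *
a=shot('top','top0');b=shot('scene','sc0'); print(state()); print(a['extrinsics'],a['fx'])
E
```

```text
pics
{'t': 0.1, 'joints': array([ 1.11038569e+00,  4.91499429e-01,  1.55937862e+00, -1.17810958e-05,
        1.09168975e+00, -1.05629563e-01]), 'qvel': array([ 0.00041197, -0.00023149, -0.0009219 ,  0.00136222,  0.0037054 ,
       -0.00111959]), 'tau': array([ 2.94759928e-03, -6.13628697e+01, -2.58605576e+01,  6.94456813e-02,
        4.70868743e-02, -3.93733455e-05]), 'eef_pos': array([217.01547825, 585.8773292 , 199.42350226]), 'tcp_rot': array([-3.14062184e+00, -9.24215128e-05,  2.78681697e+00]), 'ft_force': array([ 0.27886607, -0.77976733,  0.09301766]), 'moment': array([ 0.00358044, -0.00262346, -0.02137268]), 'grip_force': 0.0, 'opening': 0.9987753936980843}
[[-9.60699693e-03  9.91156399e-01 -1.32350661e-01  4.06708683e+02]
 [-9.99890290e-01 -1.10141915e-02 -9.90432127e-03  9.50087234e+00]
 [-1.12744669e-02  1.32240990e-01  9.91153473e-01  1.29466864e+03]
 [ 0.00000000e+00  0.00000000e+00  0.00000000e+00  1.00000000e+00]] 412.0256906198915
```

View pics/top0.png

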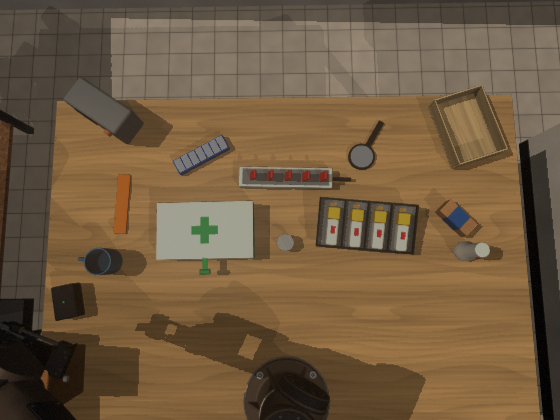

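View pics/sc0.png

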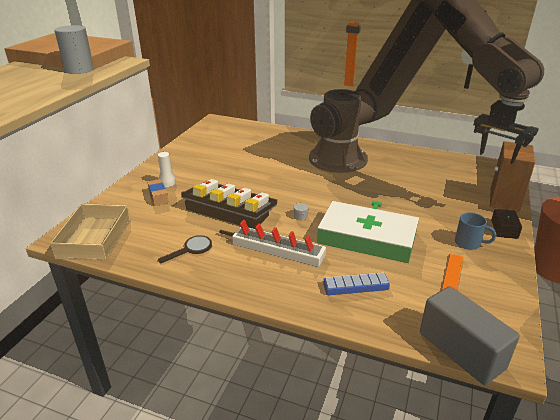

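The top view shows the strip at (285,178), with four lamps in the tray around (367,226). The kit box is at (205,231) with its grip at (205,266), and the tin is at (286,243). I'll measure these with the depth data.

```bash
python3 - <<'E'
from h import *
c=load('top0'); P=cloud(c); rgb=c['color'].astype(int)
hsv=cv2.cvtColor(c['color'],cv2.COLOR_RGB2HSV)
def rect(name,m,box):
    u0,v0,u1,v1=box; mm=np.zeros(m.shape,bool); mm[v0:v1,u0:u1]=m[v0:v1,u0:u1]
    q=P[mm]; r=cv2.minAreaRect(q[:,:2].astype(np.float32)); print(name,len(q),np.round(r[0],1),np.round(r[1],1),round(r[2],2),'z',np.round(np.percentile(q[:,2],[5,50,95]),1), 'mean',q.mean(0).round(1))
    return q
z=P[...,2]
rect('lid',(z>45)&(z<70)&(hsv[...,1]<60),(145,190,265,262))
rect('bank',(z>25)&(z<50)&(hsv[...,1]<60),(232,160,336,195))
rect('bar',(hsv[...,0]>40)&(hsv[...,0]<85)&(hsv[...,1]>90)&(z>40),(190,262,220,280))
rect('tray',(z>15)&(z<120),(310,190,425,260))
red=((hsv[...,0]<8)|(hsv[...,0]>172))&(hsv[...,1]>150)
n,l,s,ce=cv2.connectedComponentsWithStats(red.astype(np.uint8))
for i in range(1,n):
    if s[i,4]>8 and 230<ce[i][0]<430: q=P[l==i]; print('red',ce[i].round(1),s[i,4],np.median(q,0).round(1))
yel=(hsv[...,0]>18)&(hsv[...,0]<35)&(hsv[...,1]>200)&(z>30)
n,l,s,ce=cv2.connectedComponentsWithStats(yel.astype(np.uint8))
for i in range(1,n):
    if s[i,4]>30 and 310<ce[i][0]<430: q=P[l==i]; print('yel',ce[i].round(1),s[i,4],np.median(q,0).round(1))
m=np.zeros_like(red); m[232:256,274:298]=1
rect('tin',m.astype(bool)&(z>20),(274,232,298,256))
b=cv2.resize(c['color'][150:275,150:425],None,fx=2.9,fy=2.9,interpolation=cv2.INTER_CUBIC); cv2.imwrite('pics/crop0.png',b[:,:,::-1])
E
```

```text
lid 5035 [510.  239.6] [170.2 291.9] 0.67 z [56.6 60.8 65. ] mean [509.4 238.4  60.8]
bank 1367 [675.   -5.2] [287.7  63.7] 88.35 z [31.  35.6 40.1] mean [672.3   1.1  35.6]
bar 85 [396.5 131.6] [243.9  32.4] 89.47 z [56.5 61.7 66. ] mean [394.2 235.7  75.9]
tray 4913 [ 520.5 -250.4] [297.4 151.3] 84.72 z [28.4 52.7 81.3] mean [ 519.4 -249.3   54.6]
red [252.5 174.6] 51 [676.3  92.3  64.3]
red [269.9 174.8] 45 [674.8  40.2  69.2]
red [287.7 175.3] 53 [673.  -14.4  63.8]
red [305.5 175.5] 68 [672.5 -67.8  64. ]
red [323.  175.6] 59 [ 670.9 -121.1   63.4]
red [332.3 228.9] 25 [ 507.  -142.9   71.7]
red [355.8 231.5] 21 [ 497.6 -213.6   71.6]
red [378.6 233.1] 27 [ 493.8 -280.3   71.8]
red [402.5 235.2] 26 [ 485.7 -349.6   73.1]
tin 221 [456.    6.9] [48.9 85.9] 57.37 z [35.1 39.3 43.5] mean [471.1  -3.2  50.6]
```

View pics/crop0.png

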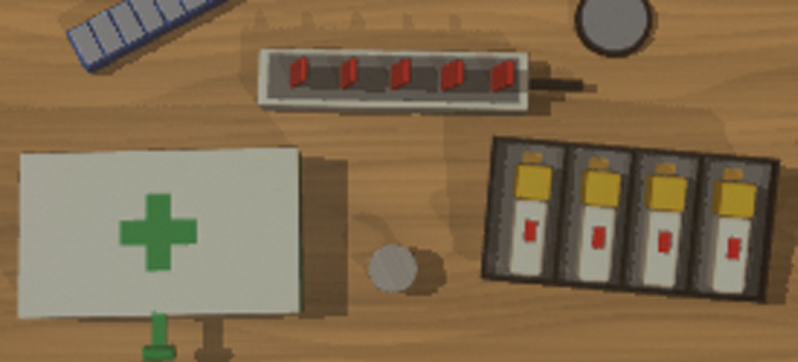

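```bash
python3 - <<'E'
from h import *
for n in('sc0','top0'):
    c=load(n);P=cloud(c); hsv=cv2.cvtColor(c['color'],cv2.COLOR_RGB2HSV)
    red=((hsv[...,0]<8)|(hsv[...,0]>172))&(hsv[...,1]>150)&(P[...,0]>640)&(P[...,0]<710)&(abs(P[...,1])<170)&(P[...,2]>38)
    k,l,s,ce=cv2.connectedComponentsWithStats(red.astype(np.uint8))
    for i in range(1,k):
        if s[i,4]>20:
            q=P[l==i]; print(n,ce[i].round(),np.median(q,0).round(1),'dy/dz',np.polyfit(q[:,2],q[:,1],1)[0].round(2))
E
```

```text
sc0 [244. 226.] [ 675.2 -117.2   58. ] dy/dz -0.39
sc0 [259. 230.] [679.3 -64.2  58.6] dy/dz -0.43
sc0 [276. 234.] [680.3  -9.1  59.7] dy/dz -0.36
sc0 [292. 239.] [681.4  45.7  59.3] dy/dz -0.32
sc0 [309. 242.] [685.2  98.1  60. ] dy/dz -0.38
top0 [253. 175.] [676.3  92.3  64.3] dy/dz -0.45
top0 [270. 175.] [674.8  40.2  69.6] dy/dz -0.38
top0 [288. 175.] [673.5 -14.4  63.1] dy/dz -0.43
top0 [306. 176.] [671.9 -69.   64.1] dy/dz -0.45
top0 [323. 176.] [ 670.9 -121.1   63.4] dy/dz -0.38
```

Request:
{"api": "arm_command", "payload": {
  "deltas": [
    {"dx":0.02,"dy":-0.034,"yaw":1},
    {"dx":0.02,"dy":-0.034,"yaw":1},
    {"dx":0.02,"dy":-0.034,"yaw":1},
    {"dx":0.02,"dy":-0.034,"yaw":1},
    {"dx":0.02,"dy":-0.034,"yaw":1},
    {"dx":0.02,"dy":-0.034,"yaw":1},
    {"dx":0.02,"dy":-0.034,"yaw":1},
    {"dx":0.02,"dy":-0.034,"yaw":1},
    {"dx":0.02,"dy":-0.034,"yaw":1},
    {"dx":0.02,"dy":-0.034,"yaw":1},
    {"dx":0.02,"dy":-0.034,"yaw":1},
    {"dx":0.02,"dy":-0.034,"yaw":1},
    {"dx":0.02,"dy":-0.034,"yaw":1},
    {"dx":0.02,"dy":-0.034,"yaw":1},
    {"dx":0.02,"dy":-0.034,"yaw":1},
    {"dx":0.02,"dy":-0.034,"yaw":1},
    {"dx":0.02,"dy":-0.034,"yaw":1},
    {"dx":0.02,"dy":-0.034,"yaw":1},
    {"dx":0.02,"dy":-0.034,"yaw":1},
    {"dx":0.02,"dy":-0.034,"yaw":1}
  ],
  "gripper": 0
}}

```text
$.deltas[0]: bad value
```

Request:
{"api": "arm_command", "payload": {
  "deltas": [
    {"dx":0.02,"dy":-0.034,"dz":0,"yaw":1},
    {"dx":0.02,"dy":-0.034,"dz":0,"yaw":1},
    {"dx":0.02,"dy":-0.034,"dz":0,"yaw":1},
    {"dx":0.02,"dy":-0.034,"dz":0,"yaw":1},
    {"dx":0.02,"dy":-0.034,"dz":0,"yaw":1},
    {"dx":0.02,"dy":-0.034,"dz":0,"yaw":1},
    {"dx":0.02,"dy":-0.034,"dz":0,"yaw":1},
    {"dx":0.02,"dy":-0.034,"dz":0,"yaw":1},
    {"dx":0.02,"dy":-0.034,"dz":0,"yaw":1},
    {"dx":0.02,"dy":-0.034,"dz":0,"yaw":1},
    {"dx":0.02,"dy":-0.034,"dz":0,"yaw":1},
    {"dx":0.02,"dy":-0.034,"dz":0,"yaw":1},
    {"dx":0.02,"dy":-0.034,"dz":0,"yaw":1},
    {"dx":0.02,"dy":-0.034,"dz":0,"yaw":1},
    {"dx":0.02,"dy":-0.034,"dz":0,"yaw":1},
    {"dx":0.02,"dy":-0.034,"dz":0,"yaw":1},
    {"dx":0.02,"dy":-0.034,"dz":0,"yaw":1},
    {"dx":0.02,"dy":-0.034,"dz":0,"yaw":1},
    {"dx":0.02,"dy":-0.034,"dz":0,"yaw":1},
    {"dx":0.02,"dy":-0.034,"dz":0,"yaw":1}
  ],
  "gripper": 0
}}

```text
t: 2.1
eef_pos: [617.6, -95.4, 199.7]
tcp_rot: [3.141, -0.001, 3.136]
ft_force: [0.7, 0.5, -0.6]
opening: 0.007
grip_force: 0.0
```

Request:
{"api": "arm_command", "payload": {
  "deltas": [
    {"dx":0.017,"dy":-0.028,"dz":0,"yaw":0},
    {"dx":0.017,"dy":-0.028,"dz":0,"yaw":0},
    {"dx":0.017,"dy":-0.028,"dz":0,"yaw":0},
    {"dx":0,"dy":0,"dz":-0.02,"yaw":0},
    {"dx":0,"dy":0,"dz":-0.025,"yaw":0},
    {"dx":0,"dy":0,"dz":-0.025,"yaw":0},
    {"dx":0,"dy":0,"dz":-0.025,"yaw":0},
    {"dx":0,"dy":0,"dz":-0.012,"yaw":0},
    {"dx":0,"dy":0,"dz":-0.004,"yaw":0},
    {"dx":0,"dy":0,"dz":0,"yaw":0},
    {"dx":0,"dy":0,"dz":0,"yaw":0}
  ]
}}

```text
t: 3.2
eef_pos: [668.6, -178.1, 90.1]
tcp_rot: [-3.141, 0.002, 3.136]
ft_force: [-0.9, -0.2, -0.6]
opening: 0.003
grip_force: 0.0
```

Request:
{"api": "arm_command", "payload": {
  "deltas": [
    {"dx":0,"dy":0,"dz":-0.0015,"yaw":0},
    {"dx":0,"dy":0.01,"dz":0,"yaw":0},
    {"dx":0.0003,"dy":0.012,"dz":0,"yaw":0},
    {"dx":0.0003,"dy":0.012,"dz":0,"yaw":0},
    {"dx":0.0003,"dy":0.012,"dz":0,"yaw":0},
    {"dx":0.0003,"dy":0.012,"dz":0,"yaw":0},
    {"dx":0.0003,"dy":0.012,"dz":0,"yaw":0},
    {"dx":0.0003,"dy":0.012,"dz":0,"yaw":0},
    {"dx":0.0003,"dy":0.012,"dz":0,"yaw":0},
    {"dx":0.0003,"dy":0.012,"dz":0,"yaw":0},
    {"dx":0.0003,"dy":0.012,"dz":0,"yaw":0},
    {"dx":0.0003,"dy":0.012,"dz":0,"yaw":0},
    {"dx":0.0003,"dy":0.012,"dz":0,"yaw":0},
    {"dx":0.0003,"dy":0.012,"dz":0,"yaw":0},
    {"dx":0.0003,"dy":0.012,"dz":0,"yaw":0},
    {"dx":0.0003,"dy":0.012,"dz":0,"yaw":0},
    {"dx":0.0003,"dy":0.012,"dz":0,"yaw":0}
  ]
}}

```text
t: 4.9
eef_pos: [672.6, 13.1, 87.5]
tcp_rot: [3.141, 0.0, 3.136]
ft_force: [0.7, -0.3, 0.5]
opening: 0.005
grip_force: 0.0
```

Request:
{"api": "arm_command", "payload": {
  "deltas": [
    {"dx":0.0003,"dy":0.012,"dz":0.0005,"yaw":0},
    {"dx":0.0003,"dy":0.012,"dz":0,"yaw":0},
    {"dx":0.0003,"dy":0.012,"dz":0,"yaw":0},
    {"dx":0.0003,"dy":0.012,"dz":0,"yaw":0},
    {"dx":0.0003,"dy":0.012,"dz":0,"yaw":0},
    {"dx":0.0003,"dy":0.012,"dz":0,"yaw":0},
    {"dx":0.0003,"dy":0.012,"dz":0,"yaw":0},
    {"dx":0.0003,"dy":0.012,"dz":0,"yaw":0},
    {"dx":0.0003,"dy":0.012,"dz":0,"yaw":0},
    {"dx":0.0003,"dy":0.012,"dz":0,"yaw":0},
    {"dx":0.0003,"dy":0.012,"dz":0,"yaw":0},
    {"dx":0.0003,"dy":0.012,"dz":0,"yaw":0},
    {"dx":0.0003,"dy":0.012,"dz":0,"yaw":0},
    {"dx":0,"dy":0,"dz":0,"yaw":0}
  ]
}}

```text
t: 6.3
eef_pos: [676.4, 169.8, 87.9]
tcp_rot: [3.141, 0.0, 3.137]
ft_force: [-0.6, 0.8, -0.2]
opening: 0.003
grip_force: 0.0
```

```bash
python3 - <<'E'
from h import *
c=shot('scene','sc1'); P=cloud(c); hsv=cv2.cvtColor(c['color'],cv2.COLOR_RGB2HSV)
red=((hsv[...,0]<8)|(hsv[...,0]>172))&(hsv[...,1]>150)&(P[...,0]>640)&(P[...,0]<710)&(abs(P[...,1])<190)&(P[...,2]>38)
k,l,s,ce=cv2.connectedComponentsWithStats(red.astype(np.uint8))
for i in range(1,k):
    if s[i,4]>8:
        q=P[l==i]; print(ce[i].round(),np.median(q,0).round(1),'maxz',np.percentile(q[:,2],95))
cv2.imwrite('pics/crop1.png',cv2.resize(c['color'][180:290,200:360],None,fx=4,fy=4)[:,:,::-1])
E
```

```text
[244. 226.] [ 678.3 -117.9   58.9] maxz 75.72289210059893
[259. 230.] [678.9 -63.5  58.3] maxz 75.7110444175552
[275. 235.] [681.1  -9.2  58.3] maxz 75.21611184056209
[292. 239.] [684.5  45.9  58.9] maxz 75.23297463254076
[309. 243.] [683.6  99.   60.7] maxz 75.20293079431963
```

View pics/crop1.png

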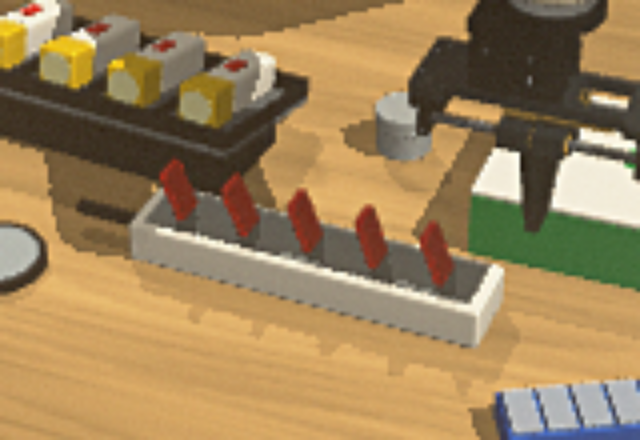

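The crop shows all five paddles still leaning to −y (ON). The closed fingertip at crop (535,225) passed without touching them, so I'll measure where it really is.

```bash
python3 - <<'E'
from h import *
c=load('sc1'); P=cloud(c); 
for v in range(214,244,3):
    print(v,[tuple(P[v,u].round().astype(int)) for u in range(330,340,2)], c['color'][v,330:340:2].sum(1))
s=state(); print(s['eef_pos'],s['t'])
E
```

```text
214 [(np.int64(712), np.int64(166), np.int64(196)), (np.int64(710), np.int64(171), np.int64(196)), (np.int64(714), np.int64(178), np.int64(200)), (np.int64(714), np.int64(183), np.int64(201)), (np.int64(713), np.int64(189), np.int64(202))] [160 263 170 174 178]
217 [(np.int64(717), np.int64(168), np.int64(190)), (np.int64(688), np.int64(166), np.int64(171)), (np.int64(715), np.int64(178), np.int64(191)), (np.int64(710), np.int64(183), np.int64(189)), (np.int64(710), np.int64(188), np.int64(190))] [144 159 169 161 161]
220 [(np.int64(691), np.int64(162), np.int64(161)), (np.int64(690), np.int64(167), np.int64(162)), (np.int64(677), np.int64(170), np.int64(155)), (np.int64(689), np.int64(178), np.int64(164)), (np.int64(688), np.int64(184), np.int64(165))] [ 59 158 150 147 129]
223 [(np.int64(689), np.int64(162), np.int64(150)), (np.int64(686), np.int64(167), np.int64(149)), (np.int64(695), np.int64(175), np.int64(157)), (np.int64(688), np.int64(179), np.int64(153)), (np.int64(678), np.int64(182), np.int64(148))] [174 156 158 140 167]
226 [(np.int64(687), np.int64(162), np.int64(138)), 
[... 848 characters left out ...]
nt64(175), np.int64(110)), (np.int64(599), np.int64(161), np.int64(46)), (np.int64(596), np.int64(166), np.int64(45))] [251 158 147 252 240]
238 [(np.int64(596), np.int64(141), np.int64(27)), (np.int64(600), np.int64(149), np.int64(32)), (np.int64(596), np.int64(154), np.int64(31)), (np.int64(595), np.int64(160), np.int64(31)), (np.int64(596), np.int64(167), np.int64(34))] [229 222 229 234 227]
241 [(np.int64(596), np.int64(142), np.int64(15)), (np.int64(600), np.int64(149), np.int64(20)), (np.int64(597), np.int64(155), np.int64(20)), (np.int64(595), np.int64(161), np.int64(20)), (np.int64(598), np.int64(168), np.int64(24))] [235 229 231 224 230]
[676.40935432 168.9049547   87.88756525] 6.35
```

```bash
python3 - <<'E'
from h import *
for n,b in(('sc0',(470,110,545,175)),('sc1',(300,190,365,240))):
    c=load(n);P=cloud(c);u0,v0,u1,v1=b
    g=(c['color'].astype(int).sum(2)<190); m=np.zeros_like(g); m[v0:v1,u0:u1]=g[v0:v1,u0:u1]
    q=P[m&(P[...,2]>60)]
    e=np.array([217,586]) if n=='sc0' else np.array([676,169])
    q=q[np.hypot(*(q[:,:2]-e).T)<110]
    h,ed=np.histogram(q[:,2],bins=range(60,330,10)); print(n,list(zip(ed[:-1],h)))
E
python3 -c "
import sys; sys.path.insert(0,'.')
from h import *
c=shot('wrist','w1'); print(c['extrinsics'])"
```

```text
sc0 [(np.int64(60), np.int64(0)), (np.int64(70), np.int64(0)), (np.int64(80), np.int64(0)), (np.int64(90), np.int64(0)), (np.int64(100), np.int64(1)), (np.int64(110), np.int64(3)), (np.int64(120), np.int64(6)), (np.int64(130), np.int64(13)), (np.int64(140), np.int64(13)), (np.int64(150), np.int64(14)), (np.int64(160), np.int64(15)), (np.int64(170), np.int64(11)), (np.int64(180), np.int64(23)), (np.int64(190), np.int64(13)), (np.int64(200), np.int64(0)), (np.int64(210), np.int64(11)), (np.int64(220), np.int64(22)), (np.int64(230), np.int64(26)), (np.int64(240), np.int64(24)), (np.int64(250), np.int64(27)), (np.int64(260), np.int64(30)), (np.int64(270), np.int64(30)), (np.int64(280), np.int64(19)), (np.int64(290), np.int64(65)), (np.int64(300), np.int64(133)), (np.int64(310), np.int64(99))]
sc1 [(np.int64(60), np.int64(0)), (np.int64(70), np.int64(1)), (np.int64(80), np.int64(0)), (np.int64(90), np.int64(1)), (np.int64(100), np.int64(9)), (np.int64(110), np.int64(18)), (np.int64(120), np.int64(16)), (np.int64(130), np.int64(20)), (np.int64(140), np.int64(23)), (np.int64(150), np.int64(24)), (np.int64(160), np.int64(18)), (np.int64(170), np.int64(3)), (np.int64(180), np.int64(55)), (np.int64(190), np.int64(100)), (np.int64(200), np.int64(81)), (np.int64(210), np.int64(223)), (np.int64(220), np.int64(252)), (np.int64(230), np.int64(104)), (np.int64(240), np.int64(78)), (np.int64(250), np.int64(82)), (np.int64(260), np.int64(15)), (np.int64(270), np.int64(18)), (np.int64(280), np.int64(0)), (np.int64(290), np.int64(0)), (np.int64(300), np.int64(0)), (np.int64(310), np.int64(0))]
[[ 5.14612558e-03 -9.64479784e-01 -2.64106537e-01  6.02807490e+02]
 [ 9.99986756e-01  4.94340819e-03  1.43214994e-03  1.70030606e+02]
 [-7.56932436e-05 -2.64110409e-01  9.64492450e-01  2.72954199e+02]
 [ 0.00000000e+00  0.00000000e+00  0.00000000e+00  1.00000000e+00]]
```

View pics/w1.png

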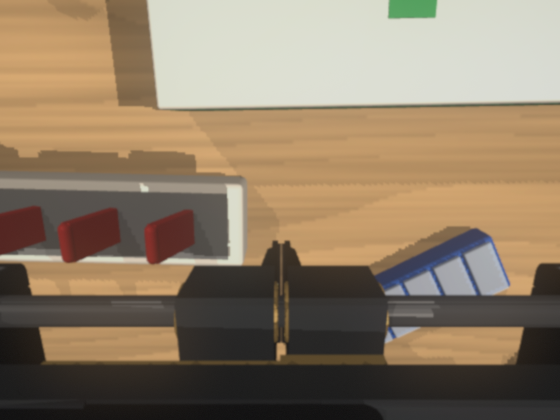

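```bash
python3 - <<'E'
from h import *
c=load('w1');P=cloud(c)
for n,u,v in(('table',300,160),('table',60,80),('lid',300,50),('bank rim',150,180),('bankend',238,220),('swtip',170,235),('tip',281,245),('tip',275,250),('tip',287,250),('tip',281,270),('fing',230,300),('pad',250,340)): print(n,np.median(P[v-1:v+2,u-1:u+2].reshape(-1,3),0).round(1))
c2=shot('top','t1');P=cloud(c2)
m=(c2['color'].astype(int).sum(2)<150)
print(state()['eef_pos'],state()['joints'])
E
```

```text
table [6.357e+02 1.850e+02 2.000e-01]
table [575.3   5.1   0. ]
lid [566.5 181.   62.7]
bank rim [645.8  76.1  31.1]
bankend [674.7 138.7  35.6]
swtip [676.3  97.6  62.5]
tip [666.8 169.8 106.2]
tip [665.4 166.9 116.7]
tip [665.3 172.7 116.9]
tip [666.8 169.8 135.8]
fing [642.5 158.3 203.8]
pad [652.2 162.7 204.8]
[676.48644438 167.92527559  87.90142153] [ 1.48630352e-01  7.05076129e-01  1.47042117e+00 -1.17144658e-05
  9.66166578e-01 -1.41651574e+00]
```

The last wrist view shows sw3–sw5 still ON and the closed fingertip at (281,243). Depth from both cameras puts the real fingertip about 15 mm above the reported TCP, where 19 mm below was stated, so the tool sits about 34 mm higher than reported. I'll go back, descend 34 mm lower and check before dragging.

Request:
{"api": "arm_command", "payload": {
  "deltas": [
    {"dx":-0.0005,"dy":-0.022,"dz":0,"yaw":0},
    {"dx":-0.0005,"dy":-0.025,"dz":0,"yaw":0},
    {"dx":-0.0005,"dy":-0.025,"dz":0,"yaw":0},
    {"dx":-0.0005,"dy":-0.025,"dz":0,"yaw":0},
    {"dx":-0.0005,"dy":-0.025,"dz":0,"yaw":0},
    {"dx":-0.0005,"dy":-0.025,"dz":0,"yaw":0},
    {"dx":-0.0005,"dy":-0.025,"dz":0,"yaw":0},
    {"dx":-0.0005,"dy":-0.025,"dz":0,"yaw":0},
    {"dx":-0.0005,"dy":-0.025,"dz":0,"yaw":0},
    {"dx":-0.0005,"dy":-0.025,"dz":0,"yaw":0},
    {"dx":-0.0005,"dy":-0.025,"dz":0,"yaw":0},
    {"dx":-0.0005,"dy":-0.025,"dz":0,"yaw":0},
    {"dx":-0.0005,"dy":-0.025,"dz":0,"yaw":0},
    {"dx":-0.0005,"dy":-0.025,"dz":0,"yaw":0},
    {"dx":0,"dy":0,"dz":-0.015,"yaw":0},
    {"dx":0,"dy":0,"dz":-0.015,"yaw":0},
    {"dx":0,"dy":0,"dz":-0.004,"yaw":0},
    {"dx":0,"dy":0,"dz":0,"yaw":0},
    {"dx":0,"dy":0,"dz":0,"yaw":0}
  ]
}}

```text
t: 8.35
eef_pos: [669.7, -178.1, 54.1]
tcp_rot: [3.141, -0.0, 3.137]
ft_force: [-0.0, 0.6, 0.5]
opening: 0.003
grip_force: 0.0
```

```bash
python3 - <<'E'
from h import *
c=shot('scene','sc2');P=cloud(c)
print(state()['eef_pos'])
g=(c['color'].astype(int).sum(2)<200); e=state()['eef_pos']
m=g&(np.hypot(P[...,0]-e[0],P[...,1]-e[1])<25)&(P[...,2]>30)
vv,uu=np.where(m)
for v in range(vv.min(),vv.max()+1):
    k=uu[vv==v]
    if len(k): print(v,k.min(),k.max(),np.median(P[v,k],0).round(1), end=' | ')
w=shot('wrist','w2');P=cloud(w)
print()
for v in range(236,260,2): print(v,P[v,281].round(1),w['color'][v,281])
E
```

```text
[ 669.81305885 -178.28774756   54.30745777]
126 225 226 [ 652.6 -170.   378.7] | 127 228 228 [ 658.8 -159.   379.9] | 155 214 215 [ 686.2 -194.3  298.5] | 156 215 218 [ 687.4 -187.4  297.2] | 157 217 220 [ 690.2 -178.3  297.2] | 158 221 222 [ 691.3 -169.3  295.9] | 175 229 231 [ 662.7 -161.   227.1] | 176 227 231 [ 664.8 -162.   224.3] | 177 227 231 [ 666.1 -162.6  221.6] | 178 216 231 [ 673.5 -164.3  219.6] | 179 217 232 [ 684.5 -169.5  221.9] | 180 217 231 [ 688.7 -169.4  218.8] | 181 217 232 [ 684.4 -166.5  215.3] | 182 217 232 [ 680.4 -169.   208.9] | 183 216 232 [ 684.3 -170.   204.9] | 184 216 232 [ 685.7 -170.6  202.4] | 185 217 232 [ 686.8 -170.4  200.3] | 186 218 232 [ 681.8 -163.4  197.2] | 187 218 232 [ 686.9 -172.9  194.7] | 188 219 231 [ 691.5 -170.9  194.1] | 189 219 232 [ 683.  -166.7  187.6] | 190 219 231 [ 691.4 -165.8  185.8] | 191 218 233 [ 674.  -158.8  179. ] | 193 221 221 [ 693.5 -179.   177.7] | 195 218 223 [ 691.7 -181.5  167.8] | 196 222 227 [ 688.3 -169.5  166.9] | 199 233 233 [ 668.  -153.4  147.4] | 203 221 221 [ 679.7 -189.7  131.5] | 204 222 231 [ 676.9 
[... 432 characters left out ...]
230 [ 678.7 -173.1   86.2] | 217 224 230 [ 680.9 -172.6   82.2] | 218 224 230 [ 681.7 -173.6   80.8] | 219 225 229 [ 675.6 -171.8   73.5] | 220 225 228 [ 682.1 -174.6   72.5] | 221 225 227 [ 680.1 -176.9   67.5] | 
236 [ 674.2 -177.5   19.5] [70 59 49]
238 [ 682.3 -177.5    1.1] [169 134  94]
240 [ 6.842e+02 -1.775e+02  2.000e-01] [207 164 114]
242 [ 685.3 -177.5    1.3] [197 156 108]
244 [ 660.5 -177.4   70.5] [107  87  65]
246 [ 660.4 -177.4   73.6] [90 75 58]
248 [ 660.4 -177.4   76.5] [91 75 59]
250 [ 660.3 -177.4   79.4] [92 76 58]
252 [ 660.4 -177.4   81.9] [98 80 61]
254 [ 660.5 -177.4   84.2] [97 80 61]
256 [ 660.4 -177.4   86.9] [103  85  64]
258 [ 660.6 -177.4   88.8] [129 104  78]
```

Request:
{"api": "arm_command", "payload": {
  "deltas": [
    {"dx":0,"dy":0.01,"dz":0,"yaw":0},
    {"dx":0.0003,"dy":0.012,"dz":0,"yaw":0},
    {"dx":0.0003,"dy":0.012,"dz":0,"yaw":0},
    {"dx":0.0003,"dy":0.012,"dz":0,"yaw":0},
    {"dx":0.0003,"dy":0.012,"dz":0,"yaw":0},
    {"dx":0.0003,"dy":0.012,"dz":0,"yaw":0},
    {"dx":0.0003,"dy":0.012,"dz":0,"yaw":0},
    {"dx":0.0003,"dy":0.012,"dz":0,"yaw":0},
    {"dx":0.0003,"dy":0.012,"dz":0,"yaw":0},
    {"dx":0.0003,"dy":0.012,"dz":0,"yaw":0}
  ]
}}

```text
t: 9.45
eef_pos: [672.7, -60.1, 54.7]
tcp_rot: [-3.141, 0.001, 3.136]
ft_force: [1.0, -2.5, 2.0]
opening: 0.007
grip_force: 0.6
```

```bash
cat >> h.py <<'E'
def sw(fn):
    c=shot('scene',fn); P=cloud(c); hsv=cv2.cvtColor(c['color'],cv2.COLOR_RGB2HSV)
    red=((hsv[...,0]<8)|(hsv[...,0]>172))&(hsv[...,1]>150)&(P[...,0]>640)&(P[...,0]<710)&(abs(P[...,1])<190)&(P[...,2]>36)
    k,l,s,ce=cv2.connectedComponentsWithStats(red.astype(np.uint8))
    for i in range(1,k):
        if s[i,4]>8:
            q=P[l==i]; print(np.median(q,0).round(1),'maxz',np.percentile(q[:,2],95).round(),'dy/dz',np.polyfit(q[:,2],q[:,1],1)[0].round(2))
    print(state()['eef_pos'],state()['ft_force'])
E
python3 -c "
from h import *
sw('sc3')"
```

```text
[681.8 -90.   57.4] maxz 67.0 dy/dz 1.0
[684.  -49.9  60. ] maxz 79.0 dy/dz 0.19
[681.3  -8.9  57.8] maxz 76.0 dy/dz -0.34
[682.1  46.4  58.9] maxz 77.0 dy/dz -0.32
[682.8  98.5  57.4] maxz 77.0 dy/dz -0.37
[672.45396992 -58.34806094  54.32419986] [-0.76886241  0.70251189  0.33532402]
```

Request:
{"api": "arm_command", "payload": {
  "deltas": [
    {"dx":0.0003,"dy":0.012,"dz":0,"yaw":0},
    {"dx":0.0003,"dy":0.012,"dz":0,"yaw":0},
    {"dx":0.0003,"dy":0.012,"dz":0,"yaw":0},
    {"dx":0.0003,"dy":0.012,"dz":0,"yaw":0},
    {"dx":0.0003,"dy":0.012,"dz":0,"yaw":0},
    {"dx":0.0003,"dy":0.012,"dz":0,"yaw":0},
    {"dx":0.0003,"dy":0.012,"dz":0,"yaw":0},
    {"dx":0.0003,"dy":0.012,"dz":0,"yaw":0},
    {"dx":0.0003,"dy":0.012,"dz":0,"yaw":0},
    {"dx":0.0003,"dy":0.012,"dz":0,"yaw":0},
    {"dx":0.0003,"dy":0.012,"dz":0,"yaw":0},
    {"dx":0.0003,"dy":0.012,"dz":0,"yaw":0},
    {"dx":0.0003,"dy":0.012,"dz":0,"yaw":0},
    {"dx":0.0003,"dy":0.012,"dz":0,"yaw":0},
    {"dx":0.0003,"dy":0.012,"dz":0,"yaw":0},
    {"dx":0.0003,"dy":0.012,"dz":0,"yaw":0},
    {"dx":0.0003,"dy":0.012,"dz":0,"yaw":0},
    {"dx":0.0003,"dy":0.012,"dz":0,"yaw":0},
    {"dx":0.0003,"dy":0.012,"dz":0,"yaw":0}
  ]
}}

```text
t: 11.4
eef_pos: [677.9, 168.2, 53.9]
tcp_rot: [3.141, -0.0, 3.136]
ft_force: [-0.3, 0.1, -0.2]
opening: 0.005
grip_force: 0.0
```

```bash
python3 -c "
from h import *
sw('sc4')"
```

```text
[682.8 -89.7  57.8] maxz 67.0 dy/dz 1.02
[682.9 -37.9  55.6] maxz 67.0 dy/dz 1.01
[685.5  15.7  56.6] maxz 68.0 dy/dz 0.98
[687.5  68.3  55.7] maxz 68.0 dy/dz 1.01
[688.5 122.4  54.6] maxz 68.0 dy/dz 0.99
[677.80942894 169.83089396  53.9315034 ] [-0.9494639   1.01558289  1.10255124]
```

All five toggles are off. Next is the lid grip.

Request:
{"api": "arm_command", "payload": {
  "deltas": [
    {"dx":0,"dy":0,"dz":0.04,"yaw":0},
    {"dx":0,"dy":0,"dz":0.04,"yaw":0},
    {"dx":0,"dy":0,"dz":0.04,"yaw":0},
    {"dx":-0.029,"dy":0.007,"dz":0,"yaw":0},
    {"dx":-0.029,"dy":0.007,"dz":0,"yaw":0},
    {"dx":-0.029,"dy":0.007,"dz":0,"yaw":0},
    {"dx":-0.029,"dy":0.007,"dz":0,"yaw":0},
    {"dx":-0.029,"dy":0.007,"dz":0,"yaw":0},
    {"dx":-0.029,"dy":0.007,"dz":0,"yaw":0},
    {"dx":-0.029,"dy":0.007,"dz":0,"yaw":0},
    {"dx":-0.029,"dy":0.007,"dz":0,"yaw":0},
    {"dx":-0.029,"dy":0.007,"dz":0,"yaw":0},
    {"dx":-0.029,"dy":0.007,"dz":0,"yaw":0},
    {"dx":0,"dy":0,"dz":-0.03,"yaw":0},
    {"dx":0,"dy":0,"dz":-0.03,"yaw":0},
    {"dx":0,"dy":0,"dz":0,"yaw":0}
  ],
  "gripper": 0.06
}}

```text
t: 13.05
eef_pos: [386.5, 236.6, 111.9]
tcp_rot: [-3.14, -0.004, 3.136]
ft_force: [-0.4, 0.9, -0.6]
opening: 0.628
grip_force: 0.0
```

```bash
python3 - <<'E'
from h import *
c=shot('wrist','w3');P=cloud(c); hsv=cv2.cvtColor(c['color'],cv2.COLOR_RGB2HSV)
g=(hsv[...,0]>40)&(hsv[...,0]<85)&(hsv[...,1]>90)&(P[...,2]>45)&(P[...,0]<407)
q=P[g]; b=q[q[:,0]<396]
print(len(q),b.min(0),b.max(0),np.median(b,0), state()['eef_pos'],state()['opening'])
vv,uu=np.where(g);print(uu.min(),uu.max(),vv.min(),vv.max())
E
```

```text
1316 [313.6506022  199.56052325  57.39756965] [395.96621953 255.57912449 297.28834957] [383.79668366 239.60393951  63.76764302] [387.38513743 236.94601333 113.41684272] 0.6319689377526577
117 457 212 361
```

View pics/w3.png

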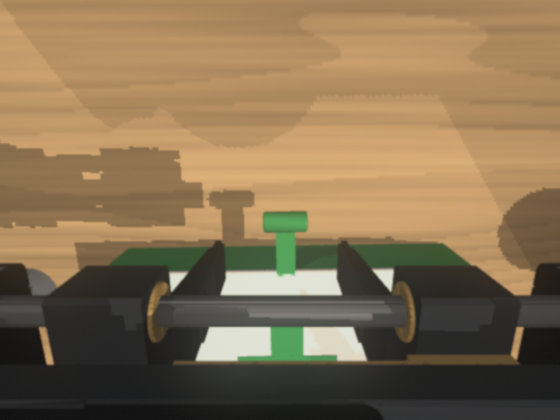

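The wrist view shows the grip bar at columns 264–307 and rows 212–233. The open fingers straddle its columns at 222 and 343.

```bash
python3 - <<'E'
from h import *
c=load('w3')
for u,v in((264,222),(307,222),(285,222),(285,212),(285,233)): print(px(c,u,v,63).round(1),px(c,u,v).round(1))
E
```

```text
[384.9 225.3  63. ] [384.7 225.4  63.9]
[385.1 256.   63. ] [ 4.044e+02  2.608e+02 -3.000e-01]
[385.  240.3  63. ] [384.6 240.3  64.4]
[377.6 240.3  63. ] [378.7 240.4  59. ]
[393.3 240.3  63. ] [394.2 240.3  60.2]
```

Request:
{"api": "arm_command", "payload": {
  "deltas": [
    {"dx":-0.0024,"dy":0.0034,"dz":0,"yaw":0},
    {"dx":0,"dy":0,"dz":-0.02,"yaw":0},
    {"dx":0,"dy":0,"dz":-0.02,"yaw":0},
    {"dx":0,"dy":0,"dz":-0.02,"yaw":0},
    {"dx":0,"dy":0,"dz":-0.017,"yaw":0},
    {"dx":0,"dy":0,"dz":-0.01,"yaw":0},
    {"dx":0,"dy":0,"dz":0,"yaw":0}
  ]
}}

```text
t: 13.8
eef_pos: [385.6, 240.6, 26.9]
tcp_rot: [-3.141, -0.0, 3.136]
ft_force: [-0.9, -0.4, 0.1]
opening: 0.627
grip_force: 0.0
```

Request:
{"api": "arm_command", "payload": {
  "deltas": [
    {"dx":0,"dy":0,"dz":0,"yaw":0},
    {"dx":0,"dy":0,"dz":0,"yaw":0},
    {"dx":0,"dy":0,"dz":0,"yaw":0},
    {"dx":0,"dy":0,"dz":0,"yaw":0},
    {"dx":0,"dy":0,"dz":0,"yaw":0},
    {"dx":0,"dy":0,"dz":0,"yaw":0}
  ],
  "gripper": 0.02
}}

```text
t: 14.4
eef_pos: [385.6, 239.7, 27.1]
tcp_rot: [-3.141, -0.0, 3.137]
ft_force: [3.1, -11.1, 0.5]
opening: 0.328
grip_force: 30.0
```

```bash
python3 - <<'E'
import numpy as np
from h import state
print(state()['eef_pos'],state()['opening'])
y=np.deg2rad(0.67)
th=np.concatenate([np.arange(0,1.9,0.05),[1.9]])+.0143
a=-210*np.cos(th); z=210*np.sin(th)
for i in range(len(th)-1): print(i,round((a[i+1]-a[i])/1000,4),round((z[i+1]-z[i])/1000,4),end=' ; ')
print(a[-1]-a[0],z[-1]-z[0])
E
```

```text
[385.6128652  239.65075218  27.11610908] 0.32838444873782047
0 0.0004 0.0105 ; 1 0.0009 0.0105 ; 2 0.0015 0.0104 ; 3 0.002 0.0103 ; 4 0.0025 0.0102 ; 5 0.003 0.0101 ; 6 0.0035 0.0099 ; 7 0.004 0.0097 ; 8 0.0045 0.0095 ; 9 0.0049 0.0093 ; 10 0.0054 0.009 ; 11 0.0058 0.0087 ; 12 0.0063 0.0084 ; 13 0.0067 0.0081 ; 14 0.0071 0.0078 ; 15 0.0075 0.0074 ; 16 0.0078 0.007 ; 17 0.0082 0.0066 ; 18 0.0085 0.0062 ; 19 0.0088 0.0058 ; 20 0.0091 0.0053 ; 21 0.0093 0.0049 ; 22 0.0095 0.0044 ; 23 0.0097 0.0039 ; 24 0.0099 0.0034 ; 25 0.0101 0.0029 ; 26 0.0102 0.0024 ; 27 0.0103 0.0019 ; 28 0.0104 0.0014 ; 29 0.0105 0.0009 ; 30 0.0105 0.0003 ; 31 0.0105 -0.0002 ; 32 0.0105 -0.0007 ; 33 0.0104 -0.0012 ; 34 0.0104 -0.0018 ; 35 0.0102 -0.0023 ; 36 0.0101 -0.0028 ; 37 0.01 -0.0033 ; 280.7040388928509 194.72899718994563
```

Gripped (opening 31 mm). I'll open along the arc.

Request:
{"api": "arm_command", "payload": {
  "deltas": [
    {"dx":0.0004,"dy":-0.001,"dz":0.0105,"yaw":0},
    {"dx":0.0009,"dy":0,"dz":0.0105,"yaw":0},
    {"dx":0.0015,"dy":0,"dz":0.0104,"yaw":0},
    {"dx":0.002,"dy":0,"dz":0.0103,"yaw":0},
    {"dx":0.0025,"dy":0,"dz":0.0102,"yaw":0},
    {"dx":0.003,"dy":0,"dz":0.0101,"yaw":0},
    {"dx":0.0035,"dy":0,"dz":0.0099,"yaw":0},
    {"dx":0.004,"dy":0,"dz":0.0097,"yaw":0},
    {"dx":0.0045,"dy":0,"dz":0.0095,"yaw":0},
    {"dx":0.0049,"dy":0.0001,"dz":0.0093,"yaw":0},
    {"dx":0.0054,"dy":0.0001,"dz":0.009,"yaw":0},
    {"dx":0.0058,"dy":0.0001,"dz":0.0087,"yaw":0},
    {"dx":0.0063,"dy":0.0001,"dz":0.0084,"yaw":0},
    {"dx":0.0067,"dy":0.0001,"dz":0.0081,"yaw":0},
    {"dx":0.0071,"dy":0.0001,"dz":0.0078,"yaw":0},
    {"dx":0.0075,"dy":0.0001,"dz":0.0074,"yaw":0},
    {"dx":0.0078,"dy":0.0001,"dz":0.007,"yaw":0},
    {"dx":0.0082,"dy":0.0001,"dz":0.0066,"yaw":0},
    {"dx":0.0085,"dy":0.0001,"dz":0.0062,"yaw":0},
    {"dx":0.0088,"dy":0.0001,"dz":0.0058,"yaw":0}
  ]
}}

```text
t: 16.4
eef_pos: [485.5, 240.6, 202.9]
tcp_rot: [3.142, -0.0, 3.136]
ft_force: [-2.3, 3.4, -0.1]
opening: 0.334
grip_force: 30.0
```

Request:
{"api": "arm_command", "payload": {
  "deltas": [
    {"dx":0.0091,"dy":0.0001,"dz":0.0053,"yaw":0},
    {"dx":0.0093,"dy":0.0001,"dz":0.0049,"yaw":0},
    {"dx":0.0095,"dy":0.0001,"dz":0.0044,"yaw":0},
    {"dx":0.0097,"dy":0.0001,"dz":0.0039,"yaw":0},
    {"dx":0.0099,"dy":0.0001,"dz":0.0034,"yaw":0},
    {"dx":0.0101,"dy":0.0001,"dz":0.0029,"yaw":0},
    {"dx":0.0102,"dy":0.0001,"dz":0.0024,"yaw":0},
    {"dx":0.0103,"dy":0.0001,"dz":0.0019,"yaw":0},
    {"dx":0.0104,"dy":0.0001,"dz":0.0014,"yaw":0},
    {"dx":0.0105,"dy":0.0001,"dz":0.0009,"yaw":0},
    {"dx":0.0105,"dy":0.0001,"dz":0.0003,"yaw":0},
    {"dx":0.0105,"dy":0.0001,"dz":-0.0002,"yaw":0},
    {"dx":0.0105,"dy":0.0001,"dz":-0.0007,"yaw":0},
    {"dx":0.0104,"dy":0.0001,"dz":-0.0012,"yaw":0},
    {"dx":0.0104,"dy":0.0001,"dz":-0.0018,"yaw":0},
    {"dx":0.0102,"dy":0.0001,"dz":-0.0023,"yaw":0},
    {"dx":0.0101,"dy":0.0001,"dz":-0.0028,"yaw":0},
    {"dx":0.01,"dy":0.0001,"dz":-0.0033,"yaw":0},
    {"dx":0,"dy":0,"dz":0,"yaw":0}
  ]
}}

```text
t: 18.3
eef_pos: [669.8, 242.7, 223.4]
tcp_rot: [3.14, 0.007, 3.135]
ft_force: [3.5, 3.6, 11.8]
opening: 0.331
grip_force: 30.0
```

Request:
{"api": "arm_command", "payload": {
  "deltas": [
    {"dx":0,"dy":0,"dz":0,"yaw":0},
    {"dx":0,"dy":0,"dz":0,"yaw":0},
    {"dx":0,"dy":0,"dz":0,"yaw":0},
    {"dx":0,"dy":0,"dz":0,"yaw":0},
    {"dx":0,"dy":0,"dz":0.02,"yaw":0},
    {"dx":0,"dy":0,"dz":0.03,"yaw":0},
    {"dx":0,"dy":0,"dz":0.02,"yaw":0},
    {"dx":0,"dy":0,"dz":0,"yaw":0},
    {"dx":0,"dy":0,"dz":0,"yaw":0}
  ],
  "gripper": 0.06
}}

```text
t: 19.2
eef_pos: [666.3, 242.3, 291.2]
tcp_rot: [-3.142, -0.0, 3.136]
ft_force: [0.6, 0.5, -0.6]
opening: 0.632
grip_force: 0.0
```

```bash
python3 - <<'E'
from h import *
c=shot('wrist','w4');s=shot('scene','sc5');P=cloud(s);hsv=cv2.cvtColor(s['color'],cv2.COLOR_RGB2HSV)
g=(hsv[...,0]>40)&(hsv[...,0]<85)&(hsv[...,1]>90)&(P[...,2]>200)
q=P[g];print(len(q),np.median(q,0).round(1),q.min(0).round(),q.max(0).round())
print(state()['eef_pos'])
# lamps from top camera
c=shot('top','t2');P=cloud(c);hsv=cv2.cvtColor(c['color'],cv2.COLOR_RGB2HSV)
w=(hsv[...,1]<70)&(hsv[...,2]>150); y=(hsv[...,0]>15)&(hsv[...,0]<35)&(hsv[...,1]>170)
red=((hsv[...,0]<8)|(hsv[...,0]>172))&(hsv[...,1]>150)
m=(w|y|red)&(P[...,2]>48)&(P[...,0]>430)&(P[...,0]<610)&(P[...,1]<-90)&(P[...,1]>-420)
k,l,st,ce=cv2.connectedComponentsWithStats(m.astype(np.uint8))
for i in range(1,k):
    if st[i,4]>100:
        r=cv2.minAreaRect(P[l==i][:,:2].astype(np.float32)); print(ce[i].round(),np.round(r[0],1),np.round(r[1],1),round(r[2],1),P[l==i][:,2].mean().round(1))
cv2.imwrite('pics/mix5.png',np.hstack([s['color'][150:300,150:450],c['color'][150:300,130:430]])[:,:,::-1])
E
```

```text
112 [681.8 246.5 250.2] [664. 229. 209.] [1782.  438.  928.]
[666.04757697 242.285317   290.239966  ]
[334. 213.] [ 555.2 -148.8] [33.4 31.6] 83.2 80.7
[357. 215.] [ 548.2 -217.5] [35.2 33.6] 80.6 80.2
[380. 216.] [ 542.5 -285.1] [35.1 33. ] 84.3 80.9
[402. 229.] [ 498. -351.] [ 36.  107.7] 84.3 72.6
[332. 234.] [ 497.3 -141.3] [30.8 68.4] 87.7 66.7
[356. 235.] [ 491.6 -213.6] [23.1 65.9] 85.1 68.1
[379. 236.] [ 486.5 -280.9] [23.  66.8] 83.9 68.2
```

View pics/mix5.png

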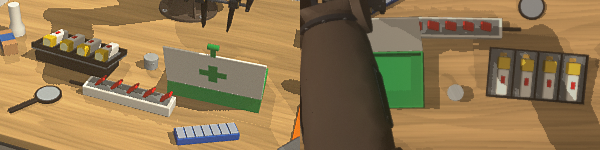

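The left half shows the lid standing open by itself. The right half shows all four lamps still in the tray. Moving over the rightmost lamp.

Request:
{"api": "arm_command", "payload": {
  "deltas": [
    {"dx":-0.0084,"dy":-0.0296,"dz":0,"yaw":-0.26},
    {"dx":-0.0084,"dy":-0.0296,"dz":0,"yaw":-0.26},
    {"dx":-0.0084,"dy":-0.0296,"dz":0,"yaw":-0.26},
    {"dx":-0.0084,"dy":-0.0296,"dz":0,"yaw":-0.26},
    {"dx":-0.0084,"dy":-0.0296,"dz":0,"yaw":-0.26},
    {"dx":-0.0084,"dy":-0.0296,"dz":0,"yaw":-0.26},
    {"dx":-0.0084,"dy":-0.0296,"dz":-0.01,"yaw":-0.26},
    {"dx":-0.0084,"dy":-0.0296,"dz":-0.01,"yaw":-0.26},
    {"dx":-0.0084,"dy":-0.0296,"dz":-0.01,"yaw":-0.26},
    {"dx":-0.0084,"dy":-0.0296,"dz":-0.01,"yaw":-0.26},
    {"dx":-0.0084,"dy":-0.0296,"dz":-0.01,"yaw":-0.26},
    {"dx":-0.0084,"dy":-0.0296,"dz":-0.01,"yaw":-0.26},
    {"dx":-0.0084,"dy":-0.0296,"dz":-0.01,"yaw":-0.26},
    {"dx":-0.0084,"dy":-0.0296,"dz":-0.01,"yaw":-0.26},
    {"dx":-0.0084,"dy":-0.0296,"dz":-0.01,"yaw":-0.26},
    {"dx":-0.0084,"dy":-0.0296,"dz":-0.01,"yaw":-0.26},
    {"dx":-0.0084,"dy":-0.0296,"dz":-0.02,"yaw":-0.26},
    {"dx":-0.0084,"dy":-0.0296,"dz":-0.02,"yaw":-0.26},
    {"dx":-0.0084,"dy":-0.0296,"dz":-0.02,"yaw":-0.26},
    {"dx":-0.0084,"dy":-0.0296,"dz":-0.0,"yaw":-0.26}
  ]
}}

```text
t: 21.35
eef_pos: [496.7, -349.7, 128.3]
tcp_rot: [3.138, -0.004, 3.045]
ft_force: [-0.5, -0.1, 0.7]
opening: 0.631
grip_force: 0.0
```

```bash
cat >> h.py <<'E'
def lamps(c,ymin=-420,ymax=-80,xmax=640):
    "white/yellow/red lamp tops by depth; prints rect centre, size, axis angle"
    P=cloud(c);hsv=cv2.cvtColor(c['color'],cv2.COLOR_RGB2HSV)
    w=(hsv[...,1]<70)&(hsv[...,2]>110); y=(hsv[...,0]>15)&(hsv[...,0]<35)&(hsv[...,1]>150)
    red=((hsv[...,0]<8)|(hsv[...,0]>172))&(hsv[...,1]>150)
    m=(w|y|red)&(P[...,2]>46)&(P[...,2]<105)&(P[...,0]>400)&(P[...,0]<xmax)&(P[...,1]<ymax)&(P[...,1]>ymin)
    m=cv2.morphologyEx(m.astype(np.uint8),cv2.MORPH_CLOSE,np.ones((3,3)))
    k,l,st,ce=cv2.connectedComponentsWithStats(m)
    for i in range(1,k):
        if st[i,4]>60:
            q=P[l==i]; r=cv2.minAreaRect(q[:,:2].astype(np.float32)); print('px',ce[i].round(),'c',np.round(r[0],1),'size',np.round(r[1],1),'ang',round(r[2],1),'z',np.percentile(q[:,2],[5,50,95]).round(),'x',q[:,0].min().round(),q[:,0].max().round())
E
python3 - <<'E'
from h import *
c=shot('wrist','w5'); lamps(c); print('top'); lamps(shot('top','t3')); print(state()['eef_pos'],state()['tcp_rot'])
E
```

```text
px [278. 224.] c [ 495.2 -356.8] size [ 64.4 144.2] ang 84.2 z [51. 72. 83.] x 424.0 569.0
px [459. 200.] c [ 470.9 -239.4] size [210.   84.4] ang 43.7 z [52. 67. 77.] x 424.0 563.0
px [372. 203.] c [ 478.3 -283.9] size [146.4  63.3] ang 23.9 z [57. 69. 80.] x 424.0 554.0
px [539. 200.] c [ 487.4 -243.8] size [217.3  88.1] ang 79.4 z [49. 65. 76.] x 424.0 547.0
px [331. 288.] c [ 499.5 -329.4] size [152.6  13.4] ang 13.7 z [49. 51. 52.] x 424.0 573.0
px [509. 288.] c [ 580.1 -162.8] size [13.   4.2] ang 48.5 z [50. 50. 52.] x 574.0 586.0
top
px [333. 220.] c [ 483.7 -107.1] size [ 98.6 261.5] ang 54.1 z [48. 69. 85.] x 407.0 598.0
px [356. 224.] c [ 463.5 -145.5] size [108.  312.1] ang 39.2 z [50. 68. 84.] x 407.0 590.0
px [378. 226.] c [ 450.1 -176.2] size [115.6 363.4] ang 30.8 z [50. 69. 84.] x 407.0 584.0
px [399. 245.] c [ 444.4 -173.7] size [ 38.1 372.1] ang 5.8 z [53. 63. 68.] x 407.0 480.0
[ 496.98432515 -352.21975302  130.13132211] [ 3.14072499e+00 -1.74166405e-03  3.04196355e+00]
```

View pics/w5.png

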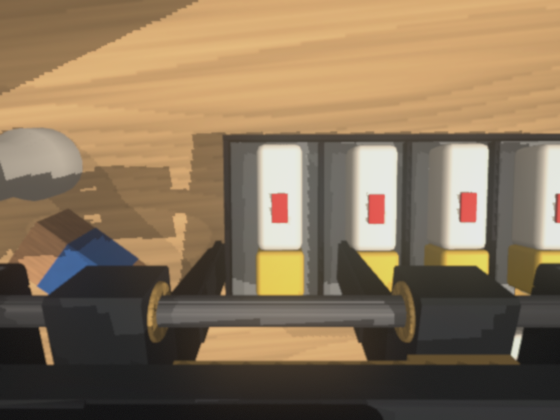

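The view is clear. The rightmost lamp spans columns 259–303, with its switch at (280,208), its tail end at row 145 and its head joint at row 249.

```bash
sed -i 's/^    m=cv2.morphologyEx.*$/    m=m.astype(np.uint8)/' h.py; cat >> h.py <<'E'
def reds(c):
    P=cloud(c);hsv=cv2.cvtColor(c['color'],cv2.COLOR_RGB2HSV)
    m=((hsv[...,0]<8)|(hsv[...,0]>172))&(hsv[...,1]>150)&(P[...,2]>20)&(P[...,2]<110)&(P[...,0]<620)
    k,l,st,ce=cv2.connectedComponentsWithStats(m.astype(np.uint8))
    for i in range(1,k):
        if st[i,4]>10: print('red px',ce[i].round(),np.median(P[l==i],0).round(1))
E
python3 - <<'E'
from h import *
c=load('w5'); reds(c)
for u,v in((280,147),(281,200),(281,246),(281,255),(260,180),(302,180),(260,240),(302,240),(323,200),(312,200)): print(u,v,px(c,u,v).round(1))
lamps(c)
print(state()['eef_pos'])
E
```

```text
red px [279. 208.] [ 487.  -349.    72.9]
red px [468. 207.] [ 499.2 -212.5   72.7]
red px [558. 209.] [ 507.8 -146.9   73.3]
red px [376. 209.] [ 494.3 -279.2   72.9]
280 147 [ 444.2 -344.2   59.2]
281 200 [ 481.  -347.1   71.6]
281 246 [ 514.8 -350.4   75.6]
281 255 [ 520.7 -351.    78.6]
260 180 [ 466.3 -361.2   63.7]
302 180 [ 474.8 -328.9   33. ]
260 240 [ 509.6 -365.6   72.8]
302 240 [ 523.4 -333.5   43.7]
323 200 [ 490.7 -313.9   44.6]
312 200 [ 492.1 -322.    34.9]
px [279. 195.] c [ 481.8 -349. ] size [33.6 80.9] ang 84.7 z [60. 67. 75.] x 441.0 524.0
px [458. 195.] c [ 492.9 -212.4] size [33.9 77.1] ang 85.0 z [51. 66. 75.] x 454.0 532.0
px [371. 196.] c [ 488.4 -278.6] size [34.7 79.2] ang 84.4 z [56. 67. 75.] x 448.0 529.0
px [539. 198.] c [ 499.9 -151.2] size [20.6 77.4] ang 86.9 z [49. 64. 75.] x 461.0 539.0
px [279. 208.] c [ 486.5 -348.7] size [ 9.5 19.1] ang 84.3 z [71. 73. 75.] x 477.0 496.0
px [468. 207.] c [ 499.1 -212.4] size [10.8 19.3] ang 84.3 z [71. 73. 75.] x 489.0 509.0
px [376. 209.] c [ 494.1 -279.2] size [10.1 19.3] ang 84.9 z [71. 73. 75.] x 484.0 504.0
px [463. 257.] c [ 541.6 -205. ] size [57.1 19.5] ang 64.7 z [68. 78. 80.] x 530.0 563.0
px [279. 273.] c [ 534.  -353.3] size [33.6 31.8] ang 84.2 z [78. 81. 84.] x 517.0 551.0
px [381. 267.] c [ 534.1 -275.2] size [34.4 20.5] ang 35.0 z [77. 81. 83.] x 525.0 554.0
px [545. 256.] c [ 539.7 -156.1] size [ 8.4 19.3] ang 23.6 z [77. 78. 80.] x 537.0 547.0
px [306. 278.] c [ 554.9 -332.3] size [ 4.  29.2] ang 83.0 z [46. 48. 51.] x 540.0 569.0
px [244. 287.] c [ 553.9 -385.5] size [19.4 21.9] ang 86.0 z [49. 50. 52.] x 544.0 566.0
px [331. 289.] c [ 566.6 -312.1] size [13.8 11.5] ang 85.5 z [49. 51. 52.] x 561.0 573.0
px [509. 288.] c [ 580.1 -162.8] size [13.   4.2] ang 48.5 z [50. 50. 52.] x 574.0 586.0
[ 496.98432515 -352.21975302  130.13132211]
```

Request:
{"api": "arm_command", "payload": {
  "deltas": [
    {"dx":0,"dy":0.002,"dz":-0.02,"yaw":0},
    {"dx":0,"dy":0,"dz":-0.03,"yaw":0},
    {"dx":0,"dy":0,"dz":-0.02,"yaw":0},
    {"dx":0,"dy":0,"dz":-0.015,"yaw":0},
    {"dx":0,"dy":0,"dz":-0.009,"yaw":0},
    {"dx":0,"dy":0,"dz":0,"yaw":0},
    {"dx":0,"dy":0,"dz":0,"yaw":0}
  ]
}}

```text
t: 22.15
eef_pos: [498.7, -347.4, 38.2]
tcp_rot: [-3.141, 0.0, 3.045]
ft_force: [-0.3, -0.0, 0.3]
opening: 0.63
grip_force: 0.0
```

Request:
{"api": "arm_command", "payload": {
  "deltas": [
    {"dx":0,"dy":0,"dz":0,"yaw":0},
    {"dx":0,"dy":0,"dz":0,"yaw":0},
    {"dx":0,"dy":0,"dz":0,"yaw":0},
    {"dx":0,"dy":0,"dz":0,"yaw":0},
    {"dx":0,"dy":0,"dz":0,"yaw":0},
    {"dx":0,"dy":0,"dz":0.01,"yaw":0},
    {"dx":0,"dy":0,"dz":0.02,"yaw":0},
    {"dx":0,"dy":0,"dz":0.03,"yaw":0},
    {"dx":0,"dy":0,"dz":0.03,"yaw":0},
    {"dx":0,"dy":0,"dz":0.03,"yaw":0},
    {"dx":0,"dy":0,"dz":0,"yaw":0}
  ],
  "gripper": 0.02
}}

```text
t: 23.25
eef_pos: [499.6, -348.4, 162.0]
tcp_rot: [-3.138, 0.005, 3.045]
ft_force: [0.7, 0.6, -1.4]
opening: 0.378
grip_force: 30.0
```

Request:
{"api": "arm_command", "payload": {
  "deltas": [
    {"dx":0.0005,"dy":0.02,"dz":0,"yaw":0.3},
    {"dx":0.0005,"dy":0.035,"dz":0,"yaw":0.3},
    {"dx":0.0005,"dy":0.036,"dz":0,"yaw":0.3},
    {"dx":0.0005,"dy":0.036,"dz":0,"yaw":0.3},
    {"dx":0.0005,"dy":0.036,"dz":0,"yaw":0.3},
    {"dx":0.0005,"dy":0.036,"dz":0,"yaw":0.3},
    {"dx":0.0005,"dy":0.036,"dz":0,"yaw":0.3},
    {"dx":0.0005,"dy":0.036,"dz":0,"yaw":0.3},
    {"dx":0.0005,"dy":0.036,"dz":0,"yaw":0.3},
    {"dx":0.0005,"dy":0.036,"dz":0,"yaw":0.3},
    {"dx":0.0005,"dy":0.036,"dz":0,"yaw":0.3},
    {"dx":0.0005,"dy":0.036,"dz":0,"yaw":0.3},
    {"dx":0.0005,"dy":0.036,"dz":0,"yaw":0.3},
    {"dx":0.0005,"dy":0.036,"dz":0,"yaw":0.3},
    {"dx":0.0005,"dy":0.036,"dz":0,"yaw":0.3},
    {"dx":0.0005,"dy":0.036,"dz":0,"yaw":0.3},
    {"dx":0.0005,"dy":0.036,"dz":0,"yaw":0.3},
    {"dx":0.0005,"dy":0.036,"dz":0,"yaw":0.3},
    {"dx":0.0005,"dy":0.035,"dz":0,"yaw":0.3},
    {"dx":0,"dy":0.02,"dz":0,"yaw":0.5}
  ]
}}

```text
t: 25.25
eef_pos: [506.2, 340.8, 156.5]
tcp_rot: [-3.141, -0.002, -3.128]
ft_force: [-1.3, -0.9, -2.3]
opening: 0.376
grip_force: 30.0
```

Request:
{"api": "arm_command", "payload": {
  "deltas": [
    {"dx":0,"dy":0,"dz":0,"yaw":0},
    {"dx":0,"dy":0,"dz":0,"yaw":0},
    {"dx":0,"dy":0,"dz":0,"yaw":0}
  ]
}}

```text
t: 25.55
eef_pos: [507.6, 337.3, 157.5]
tcp_rot: [-3.141, -0.001, -3.131]
ft_force: [0.4, 0.4, -0.7]
opening: 0.379
grip_force: 30.0
```

```bash
python3 - <<'E'
from h import *
c=shot('wrist','w6'); print(state()['eef_pos'],state()['tcp_rot']); reds(c)
P=cloud(c)
hsv=cv2.cvtColor(c['color'],cv2.COLOR_RGB2HSV)
g=(hsv[...,0]>40)&(hsv[...,0]<85)&(hsv[...,1]>90)&(P[...,2]>50)&(P[...,2]<62)
q=P[g]; print(q.min(0),q.max(0))
E
```

```text
[507.8455036  337.25809235 157.66241782] [-3.14129725e+00 -4.84244438e-04 -3.13100207e+00]
[425.06179312  96.27736947  50.00637792] [595.30330188 386.7976795   58.82501109]
```

View pics/w6.png

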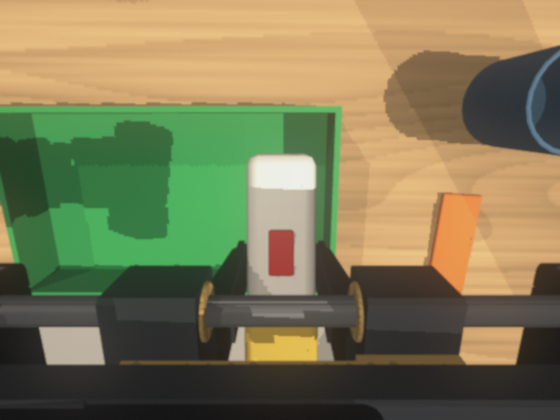

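The view shows lamp 1 held level across the jaws at (281,230), over the right-hand end of the open green box. Lowering it.

Request:
{"api": "arm_command", "payload": {
  "deltas": [
    {"dx":0,"dy":-0.002,"dz":-0.03,"yaw":0},
    {"dx":0,"dy":0,"dz":-0.03,"yaw":0},
    {"dx":0,"dy":0,"dz":-0.03,"yaw":0},
    {"dx":0,"dy":0,"dz":-0.02,"yaw":0},
    {"dx":0,"dy":0,"dz":-0.015,"yaw":0},
    {"dx":0,"dy":0,"dz":-0.01,"yaw":0},
    {"dx":0,"dy":0,"dz":-0.004,"yaw":0},
    {"dx":0,"dy":0,"dz":0,"yaw":0}
  ]
}}

```text
t: 26.4
eef_pos: [508.1, 336.3, 18.8]
tcp_rot: [3.141, 0.0, -3.13]
ft_force: [0.9, 1.2, -1.5]
opening: 0.377
grip_force: 30.0
```

Request:
{"api": "arm_command", "payload": {
  "deltas": [
    {"dx":0,"dy":0,"dz":0,"yaw":0},
    {"dx":0,"dy":0,"dz":0,"yaw":0},
    {"dx":0,"dy":0,"dz":0,"yaw":0},
    {"dx":0,"dy":0,"dz":0,"yaw":0},
    {"dx":0,"dy":0,"dz":0.02,"yaw":0},
    {"dx":0,"dy":0,"dz":0.03,"yaw":0},
    {"dx":0,"dy":0,"dz":0.03,"yaw":0},
    {"dx":0,"dy":0,"dz":0.03,"yaw":0}
  ],
  "gripper": 0.052
}}

```text
t: 27.2
eef_pos: [507.8, 336.4, 130.1]
tcp_rot: [3.141, 0.0, -3.13]
ft_force: [-0.1, -0.1, 0.6]
opening: 0.548
grip_force: 0.0
```

```bash
python3 - <<'E'
from h import *
c=shot('wrist','w7'); print(state()['eef_pos'],state()['opening']); reds(c); lamps(c,300,385,595)
E
```

```text
[509.51191668 337.31493147 134.97301147] 0.5458902746877697
red px [281. 203.] [502.5 337.2  42.2]
```

Request:
{"api": "arm_command", "payload": {
  "deltas": [
    {"dx":0,"dy":-0.02,"dz":0,"yaw":-0.3},
    {"dx":0,"dy":-0.033,"dz":0,"yaw":-0.3},
    {"dx":0,"dy":-0.033,"dz":0,"yaw":-0.3},
    {"dx":0,"dy":-0.033,"dz":0,"yaw":-0.3},
    {"dx":0,"dy":-0.033,"dz":0,"yaw":-0.3},
    {"dx":0,"dy":-0.033,"dz":0,"yaw":-0.3},
    {"dx":0,"dy":-0.033,"dz":0,"yaw":-0.3},
    {"dx":0,"dy":-0.033,"dz":0,"yaw":-0.3},
    {"dx":0,"dy":-0.033,"dz":0,"yaw":-0.3},
    {"dx":0,"dy":-0.033,"dz":0,"yaw":-0.3},
    {"dx":0,"dy":-0.033,"dz":0,"yaw":-0.3},
    {"dx":0,"dy":-0.033,"dz":0,"yaw":-0.3},
    {"dx":0,"dy":-0.033,"dz":0,"yaw":-0.3},
    {"dx":0,"dy":-0.033,"dz":0,"yaw":-0.3},
    {"dx":0,"dy":-0.033,"dz":0,"yaw":-0.3},
    {"dx":0,"dy":-0.033,"dz":0,"yaw":-0.3},
    {"dx":0,"dy":-0.033,"dz":0,"yaw":-0.3},
    {"dx":-0.002,"dy":-0.033,"dz":0,"yaw":-0.3},
    {"dx":-0.002,"dy":-0.033,"dz":0,"yaw":-0.3},
    {"dx":0,"dy":-0.003,"dz":0,"yaw":-0.5}
  ],
  "gripper": 0.06
}}

```text
t: 29.25
eef_pos: [502.7, -283.9, 128.0]
tcp_rot: [-3.141, -0.001, 3.042]
ft_force: [-0.8, 0.3, 0.2]
opening: 0.627
grip_force: 0.0
```

Request:
{"api": "arm_command", "payload": {
  "deltas": [
    {"dx":0,"dy":0,"dz":0,"yaw":0},
    {"dx":0,"dy":0,"dz":0,"yaw":0}
  ]
}}

```text
t: 29.45
eef_pos: [503.4, -279.8, 128.4]
tcp_rot: [3.141, -0.001, 3.045]
ft_force: [-0.5, -0.3, -0.1]
opening: 0.629
grip_force: 0.0
```

```bash
python3 - <<'E'
from h import *
c=shot('wrist','w8'); print(state()['eef_pos'],state()['tcp_rot']); reds(c); lamps(c)
E
```

```text
[ 503.6422123  -279.56779772  128.56410844] [ 3.14104872e+00 -6.20018890e-04  3.04596826e+00]
red px [372. 207.] [ 499.4 -212.2   72.8]
red px [468. 208.] [ 506.5 -142.6   73. ]
red px [280. 209.] [ 494.1 -278.7   73.1]
px [367. 195.] c [ 494.  -211.7] size [34.5 78.9] ang 84.6 z [56. 67. 75.] x 454.0 535.0
px [458. 196.] c [ 501.8 -142.9] size [33.6 80.8] ang 84.6 z [51. 66. 75.] x 461.0 541.0
px [280. 196.] c [ 491.4 -279.1] size [34.7 85.1] ang 84.5 z [60. 68. 75.] x 448.0 532.0
px [372. 207.] c [ 499.3 -212.4] size [10.2 19. ] ang 84.9 z [71. 73. 75.] x 490.0 509.0
px [468. 208.] c [ 506.7 -142.4] size [10.9 19. ] ang 85.0 z [71. 73. 75.] x 497.0 517.0
px [280. 209.] c [ 494.2 -279. ] size [ 9.5 19.1] ang 84.3 z [71. 73. 75.] x 484.0 504.0
px [374. 252.] c [ 532.5 -211.8] size [25.7  2.4] ang 85.2 z [76. 78. 79.] x 531.0 535.0
px [278. 279.] c [ 541.1 -282.8] size [33.7 31.7] ang 84.3 z [78. 83. 85.] x 524.0 558.0
px [458. 255.] c [ 540.1 -146.6] size [ 8.4 33.2] ang 8.5 z [77. 78. 80.] x 538.0 546.0
px [175. 270.] c [ 540.4 -373.6] size [31.7 30.5] ang 31.9 z [46. 47. 50.] x 533.0 562.0
px [249. 281.] c [ 557.  -310.9] size [14.9 30.9] ang 76.9 z [46. 50. 52.] x 542.0 573.0
px [332. 283.] c [ 563.4 -241.5] size [13.8 31. ] ang 85.7 z [46. 50. 52.] x 548.0 579.0
px [306. 280.] c [ 563.5 -262.5] size [ 3.6 26.1] ang 84.9 z [46. 49. 51.] x 550.0 576.0
px [387. 279.] c [ 552.2 -206.8] size [18.2 16.2] ang 2.3 z [80. 82. 84.] x 543.0 561.0
```

Request:
{"api": "arm_command", "payload": {
  "deltas": [
    {"dx":0,"dy":0,"dz":-0.02,"yaw":0},
    {"dx":0,"dy":0,"dz":-0.03,"yaw":0},
    {"dx":0,"dy":0,"dz":-0.02,"yaw":0},
    {"dx":0,"dy":0,"dz":-0.014,"yaw":0},
    {"dx":0,"dy":0,"dz":-0.008,"yaw":0},
    {"dx":0,"dy":0,"dz":0,"yaw":0},
    {"dx":0,"dy":0,"dz":0,"yaw":0}
  ]
}}

```text
t: 30.2
eef_pos: [504.3, -280.7, 37.4]
tcp_rot: [-3.141, 0.001, 3.045]
ft_force: [0.1, 0.2, -0.0]
opening: 0.634
grip_force: 0.0
```

Request:
{"api": "arm_command", "payload": {
  "deltas": [
    {"dx":0,"dy":0,"dz":0,"yaw":0},
    {"dx":0,"dy":0,"dz":0,"yaw":0},
    {"dx":0,"dy":0,"dz":0,"yaw":0},
    {"dx":0,"dy":0,"dz":0,"yaw":0},
    {"dx":0,"dy":0,"dz":0,"yaw":0},
    {"dx":0,"dy":0,"dz":0.01,"yaw":0},
    {"dx":0,"dy":0,"dz":0.02,"yaw":0},
    {"dx":0,"dy":0,"dz":0.03,"yaw":0},
    {"dx":0,"dy":0,"dz":0.03,"yaw":0},
    {"dx":0,"dy":0,"dz":0.03,"yaw":0},
    {"dx":0,"dy":0,"dz":0,"yaw":0}
  ],
  "gripper": 0.02
}}

```text
t: 31.3
eef_pos: [505.2, -281.5, 161.0]
tcp_rot: [-3.138, 0.006, 3.045]
ft_force: [0.3, -0.1, -0.7]
opening: 0.374
grip_force: 30.0
```

Request:
{"api": "arm_command", "payload": {
  "deltas": [
    {"dx":0.0002,"dy":0.02,"dz":0,"yaw":0.35},
    {"dx":0.0002,"dy":0.032,"dz":0,"yaw":0.35},
    {"dx":0.0002,"dy":0.032,"dz":0,"yaw":0.35},
    {"dx":0.0002,"dy":0.032,"dz":0,"yaw":0.35},
    {"dx":0.0002,"dy":0.032,"dz":0,"yaw":0.35},
    {"dx":0.0002,"dy":0.032,"dz":0,"yaw":0.35},
    {"dx":0.0002,"dy":0.032,"dz":0,"yaw":0.35},
    {"dx":0.0002,"dy":0.032,"dz":0,"yaw":0.35},
    {"dx":0.0002,"dy":0.032,"dz":0,"yaw":0.35},
    {"dx":0.0002,"dy":0.032,"dz":0,"yaw":0.35},
    {"dx":0.0002,"dy":0.032,"dz":0,"yaw":0.35},
    {"dx":0.0002,"dy":0.032,"dz":0,"yaw":0.35},
    {"dx":0.0002,"dy":0.032,"dz":0,"yaw":0.35},
    {"dx":0.0002,"dy":0.032,"dz":0,"yaw":0.35},
    {"dx":0.0002,"dy":0.032,"dz":0,"yaw":0.35},
    {"dx":0.0002,"dy":0.032,"dz":0,"yaw":0.35},
    {"dx":0.0002,"dy":0.032,"dz":0,"yaw":0.35},
    {"dx":0.0002,"dy":0.021,"dz":0,"yaw":0.25},
    {"dx":0,"dy":0,"dz":0,"yaw":0},
    {"dx":0,"dy":0,"dz":0,"yaw":0}
  ]
}}

```text
t: 33.3
eef_pos: [506.3, 272.5, 155.8]
tcp_rot: [-3.141, -0.002, -3.129]
ft_force: [-0.1, -0.4, -2.4]
opening: 0.376
grip_force: 30.0
```

Request:
{"api": "arm_command", "payload": {
  "deltas": [
    {"dx":0.002,"dy":0,"dz":-0.03,"yaw":0},
    {"dx":0,"dy":0,"dz":-0.03,"yaw":0},
    {"dx":0,"dy":0,"dz":-0.03,"yaw":0},
    {"dx":0,"dy":0,"dz":-0.02,"yaw":0},
    {"dx":0,"dy":0,"dz":-0.015,"yaw":0},
    {"dx":0,"dy":0,"dz":-0.01,"yaw":0},
    {"dx":0,"dy":0,"dz":-0.003,"yaw":0},
    {"dx":0,"dy":0,"dz":0,"yaw":0}
  ]
}}

```text
t: 34.1
eef_pos: [509.5, 272.0, 18.8]
tcp_rot: [-3.142, -0.0, -3.13]
ft_force: [0.2, 0.3, -0.6]
opening: 0.378
grip_force: 30.0
```

Request:
{"api": "arm_command", "payload": {
  "deltas": [
    {"dx":0,"dy":0,"dz":0,"yaw":0},
    {"dx":0,"dy":0,"dz":0,"yaw":0},
    {"dx":0,"dy":0,"dz":0,"yaw":0},
    {"dx":0,"dy":0,"dz":0,"yaw":0},
    {"dx":0,"dy":0,"dz":0.02,"yaw":0},
    {"dx":0,"dy":0,"dz":0.03,"yaw":0},
    {"dx":0,"dy":0,"dz":0.03,"yaw":0},
    {"dx":0,"dy":0,"dz":0.03,"yaw":0},
    {"dx":0,"dy":0,"dz":0,"yaw":0}
  ],
  "gripper": 0.052
}}

```text
t: 35.0
eef_pos: [511.0, 273.1, 132.6]
tcp_rot: [3.139, 0.006, -3.13]
ft_force: [0.0, -0.8, -0.5]
opening: 0.547
grip_force: 0.0
```

```bash
python3 - <<'E'
from h import *
c=shot('wrist','w9'); print(state()['eef_pos'],state()['tcp_rot']); reds(c)
E
```

```text
[510.21185921 272.75912748 130.59851305] [ 3.14017949  0.00350935 -3.1297086 ]
red px [357. 199.] [502.6 336.9  42.2]
red px [280. 202.] [505.8 272.9  42.2]
```

Request:
{"api": "arm_command", "payload": {
  "deltas": [
    {"dx":0,"dy":-0.02,"dz":0,"yaw":-0.39},
    {"dx":0,"dy":-0.032,"dz":0,"yaw":-0.39},
    {"dx":0,"dy":-0.032,"dz":0,"yaw":-0.39},
    {"dx":0,"dy":-0.032,"dz":0,"yaw":-0.39},
    {"dx":0,"dy":-0.032,"dz":0,"yaw":-0.39},
    {"dx":0,"dy":-0.032,"dz":0,"yaw":-0.39},
    {"dx":0,"dy":-0.032,"dz":0,"yaw":-0.39},
    {"dx":0,"dy":-0.032,"dz":0,"yaw":-0.39},
    {"dx":0,"dy":-0.032,"dz":0,"yaw":-0.39},
    {"dx":0,"dy":-0.032,"dz":0,"yaw":-0.39},
    {"dx":0,"dy":-0.032,"dz":0,"yaw":-0.39},
    {"dx":0,"dy":-0.032,"dz":0,"yaw":-0.39},
    {"dx":0,"dy":-0.032,"dz":0,"yaw":-0.39},
    {"dx":0,"dy":-0.032,"dz":0,"yaw":-0.39},
    {"dx":0,"dy":-0.032,"dz":0,"yaw":-0.39},
    {"dx":0,"dy":-0.018,"dz":0,"yaw":-0.39},
    {"dx":0,"dy":0,"dz":0,"yaw":0},
    {"dx":0,"dy":0,"dz":0,"yaw":0},
    {"dx":0,"dy":0,"dz":0,"yaw":0}
  ],
  "gripper": 0.06
}}

```text
t: 36.95
eef_pos: [509.4, -212.4, 128.5]
tcp_rot: [3.141, -0.001, 3.045]
ft_force: [0.5, -0.6, 0.6]
opening: 0.626
grip_force: 0.0
```

```bash
python3 - <<'E'
from h import *
c=shot('wrist','w10'); print(state()['eef_pos'],state()['tcp_rot']); reds(c)
E
```

```text
[ 509.4687066  -212.40052055  128.64695113] [ 3.14118553e+00 -4.42945329e-04  3.04564749e+00]
red px [375. 209.] [ 506.7 -142.2   73. ]
red px [261. 214.] [ 502.5 -225.5   73.6]
```

The switch has moved 13 mm, so this lamp has been knocked. I'll look.

```bash
python3 - <<'E'
from h import *
c=load('w10'); lamps(c); cv2.imwrite('pics/w10c.png',cv2.resize(c['color'][110:320,150:430],None,fx=2.5,fy=2.5)[:,:,::-1])
E
```

```text
px [370. 196.] c [ 501.6 -141.8] size [34.8 79.9] ang 84.4 z [56. 67. 75.] x 461.0 543.0
px [261. 201.] c [ 499.  -224.7] size [35.9 83.8] ang 82.8 z [61. 68. 76.] x 456.0 543.0
px [375. 209.] c [ 506.7 -142.2] size [10.2 19.7] ang 87.0 z [71. 73. 75.] x 497.0 517.0
px [261. 214.] c [ 502.7 -225.4] size [ 8.8 19.4] ang 84.4 z [72. 74. 76.] x 493.0 512.0
px [376. 254.] c [ 539.7 -142.8] size [25.8  2.5] ang 87.9 z [77. 78. 79.] x 538.0 541.0
px [122. 262.] c [ 539.3 -347.5] size [35.4  6.6] ang 84.3 z [46. 46. 47.] x 535.0 544.0
px [178. 271.] c [ 550.3 -305.3] size [18.8 32.4] ang 43.3 z [46. 47. 50.] x 540.0 568.0
px [259. 280.] c [ 548.1 -229.3] size [34.5 27.9] ang 83.8 z [78. 82. 85.] x 533.0 564.0
px [302. 276.] c [ 567.5 -198.7] size [26.4 30.2] ang 84.6 z [46. 49. 51.] x 551.0 583.0
px [ 76. 267.] c [ 538.9 -388.2] size [11.  20.8] ang 26.4 z [46. 47. 48.] x 534.0 548.0
px [229. 280.] c [ 562.8 -259.7] size [10.5 29.7] ang 72.6 z [46. 49. 51.] x 547.0 576.0
px [333. 289.] c [ 579.4 -173.6] size [11.1 11.6] ang 85.8 z [49. 51. 52.] x 574.0 585.0
```

View pics/w10c.png

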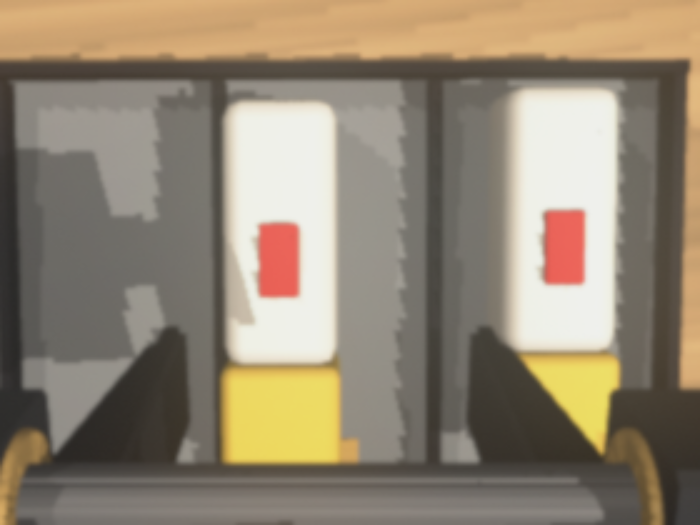

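The knocked lamp sits parallel against its left rib, with its switch at crop (279,260). Regrasping 14 mm to −y and slightly higher, clear of the rib.

Request:
{"api": "arm_command", "payload": {
  "deltas": [
    {"dx":0.003,"dy":-0.014,"dz":0,"yaw":0},
    {"dx":0,"dy":0,"dz":-0.02,"yaw":0},
    {"dx":0,"dy":0,"dz":-0.03,"yaw":0},
    {"dx":0,"dy":0,"dz":-0.02,"yaw":0},
    {"dx":0,"dy":0,"dz":-0.013,"yaw":0},
    {"dx":0,"dy":0,"dz":-0.006,"yaw":0},
    {"dx":0,"dy":0,"dz":0,"yaw":0},
    {"dx":0,"dy":0,"dz":0,"yaw":0}
  ]
}}

```text
t: 37.8
eef_pos: [512.9, -227.9, 40.5]
tcp_rot: [-3.141, 0.001, 3.044]
ft_force: [-0.3, 0.6, 0.2]
opening: 0.63
grip_force: 0.0
```

Request:
{"api": "arm_command", "payload": {
  "deltas": [
    {"dx":0,"dy":0,"dz":0,"yaw":0},
    {"dx":0,"dy":0,"dz":0,"yaw":0},
    {"dx":0,"dy":0,"dz":0,"yaw":0},
    {"dx":0,"dy":0,"dz":0,"yaw":0},
    {"dx":0,"dy":0,"dz":0,"yaw":0},
    {"dx":0,"dy":0,"dz":0.01,"yaw":0},
    {"dx":0,"dy":0,"dz":0.02,"yaw":0},
    {"dx":0,"dy":0,"dz":0.03,"yaw":0},
    {"dx":0,"dy":0,"dz":0.03,"yaw":0},
    {"dx":0,"dy":0,"dz":0.03,"yaw":0},
    {"dx":0,"dy":0,"dz":0,"yaw":0}
  ],
  "gripper": 0.02
}}

```text
t: 38.9
eef_pos: [513.8, -228.3, 163.9]
tcp_rot: [-3.139, 0.006, 3.045]
ft_force: [0.5, -0.3, -1.5]
opening: 0.376
grip_force: 30.0
```

Request:
{"api": "arm_command", "payload": {
  "deltas": [
    {"dx":0,"dy":0.02,"dz":0,"yaw":0.44},
    {"dx":0,"dy":0.033,"dz":0,"yaw":0.44},
    {"dx":0,"dy":0.033,"dz":0,"yaw":0.44},
    {"dx":0,"dy":0.033,"dz":0,"yaw":0.44},
    {"dx":0,"dy":0.033,"dz":0,"yaw":0.44},
    {"dx":0,"dy":0.033,"dz":0,"yaw":0.44},
    {"dx":0,"dy":0.033,"dz":0,"yaw":0.44},
    {"dx":0,"dy":0.033,"dz":0,"yaw":0.44},
    {"dx":0,"dy":0.033,"dz":0,"yaw":0.44},
    {"dx":0,"dy":0.033,"dz":0,"yaw":0.44},
    {"dx":0,"dy":0.033,"dz":0,"yaw":0.44},
    {"dx":0,"dy":0.033,"dz":0,"yaw":0.44},
    {"dx":-0.003,"dy":0.033,"dz":0,"yaw":0.44},
    {"dx":0,"dy":0.0225,"dz":0,"yaw":0.4},
    {"dx":0,"dy":0,"dz":0,"yaw":0},
    {"dx":0,"dy":0,"dz":0,"yaw":0},
    {"dx":0,"dy":0,"dz":0,"yaw":0}
  ]
}}

```text
t: 40.6
eef_pos: [509.4, 210.1, 159.5]
tcp_rot: [-3.141, -0.001, -3.133]
ft_force: [0.7, 0.4, -0.8]
opening: 0.37
grip_force: 30.0
```

Request:
{"api": "arm_command", "payload": {
  "deltas": [
    {"dx":0,"dy":0,"dz":-0.03,"yaw":0},
    {"dx":0,"dy":0,"dz":-0.03,"yaw":0},
    {"dx":0,"dy":0,"dz":-0.03,"yaw":0},
    {"dx":0,"dy":0,"dz":-0.02,"yaw":0},
    {"dx":0,"dy":0,"dz":-0.015,"yaw":0},
    {"dx":0,"dy":0,"dz":-0.01,"yaw":0},
    {"dx":0,"dy":0,"dz":-0.004,"yaw":0},
    {"dx":0,"dy":0,"dz":0,"yaw":0}
  ]
}}

```text
t: 41.4
eef_pos: [509.6, 210.5, 20.7]
tcp_rot: [-3.142, -0.0, -3.133]
ft_force: [-0.1, 0.0, -0.1]
opening: 0.373
grip_force: 30.0
```

Request:
{"api": "arm_command", "payload": {
  "deltas": [
    {"dx":0,"dy":0,"dz":0,"yaw":0},
    {"dx":0,"dy":0,"dz":0,"yaw":0},
    {"dx":0,"dy":0,"dz":0,"yaw":0},
    {"dx":0,"dy":0,"dz":0,"yaw":0},
    {"dx":0,"dy":0,"dz":0.02,"yaw":0},
    {"dx":0,"dy":0,"dz":0.03,"yaw":0},
    {"dx":0,"dy":0,"dz":0.03,"yaw":0},
    {"dx":0,"dy":0,"dz":0.03,"yaw":0},
    {"dx":0,"dy":0,"dz":0,"yaw":0}
  ],
  "gripper": 0.052
}}

```text
t: 42.3
eef_pos: [511.0, 211.4, 134.5]
tcp_rot: [3.14, 0.006, -3.132]
ft_force: [0.4, -0.2, -0.5]
opening: 0.545
grip_force: 0.0
```

```bash
python3 - <<'E'
from h import *
c=shot('wrist','w11'); print(state()['eef_pos'],state()['tcp_rot']); reds(c)
E
```

```text
[510.2010594  211.16849839 132.52457837] [ 3.1405199   0.00358905 -3.13189592]
red px [430. 199.] [502.6 336.7  42.2]
red px [280. 201.] [505.4 211.5  42.2]
red px [353. 202.] [505.8 272.7  42.2]
```

Request:
{"api": "arm_command", "payload": {
  "deltas": [
    {"dx":0,"dy":-0.02,"dz":0,"yaw":-0.51},
    {"dx":0,"dy":-0.032,"dz":0,"yaw":-0.51},
    {"dx":0,"dy":-0.032,"dz":0,"yaw":-0.51},
    {"dx":0,"dy":-0.032,"dz":0,"yaw":-0.51},
    {"dx":0,"dy":-0.032,"dz":0,"yaw":-0.51},
    {"dx":0,"dy":-0.032,"dz":0,"yaw":-0.51},
    {"dx":0,"dy":-0.032,"dz":0,"yaw":-0.51},
    {"dx":0,"dy":-0.032,"dz":0,"yaw":-0.51},
    {"dx":0,"dy":-0.032,"dz":0,"yaw":-0.51},
    {"dx":0.003,"dy":-0.032,"dz":0,"yaw":-0.51},
    {"dx":0.003,"dy":-0.032,"dz":0,"yaw":-0.51},
    {"dx":0,"dy":-0.014,"dz":0,"yaw":-0.5},
    {"dx":0,"dy":0,"dz":0,"yaw":0},
    {"dx":0,"dy":0,"dz":0,"yaw":0},
    {"dx":0,"dy":0,"dz":0,"yaw":0}
  ],
  "gripper": 0.06
}}

```text
t: 43.85
eef_pos: [515.3, -141.9, 130.6]
tcp_rot: [3.141, -0.001, 3.046]
ft_force: [-1.0, 1.1, 0.2]
opening: 0.632
grip_force: 0.0
```

```bash
python3 - <<'E'
from h import *
c=shot('wrist','w12'); print(state()['eef_pos'],state()['tcp_rot']); reds(c); lamps(c)
E
```

```text
[ 515.39627438 -141.86830861  130.68265727] [ 3.14131018e+00 -3.06281439e-04  3.04602258e+00]
red px [278. 209.] [ 506.6 -141.9   72.9]
px [278. 196.] c [ 502.6 -142.2] size [33.9 82.1] ang 84.8 z [60. 68. 75.] x 461.0 545.0
px [278. 209.] c [ 506.6 -141.9] size [ 9.6 19.1] ang 84.4 z [71. 73. 75.] x 497.0 516.0
px [278. 277.] c [ 554.4 -146. ] size [33.3 31.8] ang 84.1 z [78. 82. 85.] x 537.0 572.0
px [126. 262.] c [ 546.2 -277. ] size [22.5  6.3] ang 84.9 z [46. 46. 47.] x 543.0 550.0
px [176. 271.] c [ 556.4 -237.8] size [23.1 28.7] ang 43.0 z [46. 47. 50.] x 546.0 574.0
px [ 45. 274.] c [ 552.5 -348.4] size [37.  30.5] ang 86.3 z [46. 48. 50.] x 536.0 568.0
px [ 91. 263.] c [ 544.7 -302.9] size [ 8.4 30.2] ang 5.1 z [46. 47. 48.] x 541.0 550.0
px [308. 278.] c [ 574.3 -123. ] size [ 8.4 31.8] ang 82.8 z [46. 49. 51.] x 559.0 590.0
px [249. 284.] c [ 571.4 -173. ] size [12.3 28.6] ang 76.6 z [47. 50. 52.] x 558.0 585.0
px [226. 286.] c [ 575.3 -193.2] size [ 6.  16.7] ang 67.4 z [48. 51. 52.] x 567.0 583.0
```

Request:
{"api": "arm_command", "payload": {
  "deltas": [
    {"dx":0.001,"dy":-0.001,"dz":-0.02,"yaw":0},
    {"dx":0,"dy":0,"dz":-0.03,"yaw":0},
    {"dx":0,"dy":0,"dz":-0.02,"yaw":0},
    {"dx":0,"dy":0,"dz":-0.014,"yaw":0},
    {"dx":0,"dy":0,"dz":-0.008,"yaw":0},
    {"dx":0,"dy":0,"dz":0,"yaw":0},
    {"dx":0,"dy":0,"dz":0,"yaw":0}
  ],
  "gripper": 0.052
}}

```text
t: 44.6
eef_pos: [516.8, -143.8, 39.2]
tcp_rot: [-3.142, 0.0, 3.045]
ft_force: [-0.5, -0.4, 0.1]
opening: 0.55
grip_force: 0.0
```

Request:
{"api": "arm_command", "payload": {
  "deltas": [
    {"dx":0,"dy":0,"dz":0,"yaw":0},
    {"dx":0,"dy":0,"dz":0,"yaw":0},
    {"dx":0,"dy":0,"dz":0,"yaw":0},
    {"dx":0,"dy":0,"dz":0,"yaw":0},
    {"dx":0,"dy":0,"dz":0,"yaw":0},
    {"dx":0,"dy":0,"dz":0.01,"yaw":0},
    {"dx":0,"dy":0,"dz":0.02,"yaw":0},
    {"dx":0,"dy":0,"dz":0.03,"yaw":0},
    {"dx":0,"dy":0,"dz":0.03,"yaw":0},
    {"dx":0,"dy":0,"dz":0.03,"yaw":0},
    {"dx":0,"dy":0,"dz":0,"yaw":0}
  ],
  "gripper": 0.02
}}

```text
t: 45.7
eef_pos: [517.9, -144.7, 162.8]
tcp_rot: [-3.14, 0.006, 3.045]
ft_force: [-0.3, 0.3, -1.1]
opening: 0.377
grip_force: 30.0
```

Request:
{"api": "arm_command", "payload": {
  "deltas": [
    {"dx":0,"dy":0.02,"dz":0,"yaw":0.62},
    {"dx":0,"dy":0.032,"dz":0,"yaw":0.62},
    {"dx":0,"dy":0.032,"dz":0,"yaw":0.62},
    {"dx":0,"dy":0.032,"dz":0,"yaw":0.62},
    {"dx":0,"dy":0.032,"dz":0,"yaw":0.62},
    {"dx":0,"dy":0.032,"dz":0,"yaw":0.62},
    {"dx":0,"dy":0.032,"dz":0,"yaw":0.62},
    {"dx":-0.003,"dy":0.032,"dz":0,"yaw":0.62},
    {"dx":-0.004,"dy":0.032,"dz":0,"yaw":0.62},
    {"dx":0,"dy":0.017,"dz":0,"yaw":0.6},
    {"dx":0,"dy":0,"dz":0,"yaw":0},
    {"dx":0,"dy":0,"dz":0,"yaw":0},
    {"dx":0,"dy":0,"dz":0,"yaw":0}
  ]
}}

```text
t: 47.0
eef_pos: [509.4, 148.1, 158.5]
tcp_rot: [-3.141, -0.0, -3.132]
ft_force: [-0.2, 0.3, -1.2]
opening: 0.376
grip_force: 30.0
```

Request:
{"api": "arm_command", "payload": {
  "deltas": [
    {"dx":0,"dy":0,"dz":-0.03,"yaw":0},
    {"dx":0,"dy":0,"dz":-0.03,"yaw":0},
    {"dx":0,"dy":0,"dz":-0.03,"yaw":0},
    {"dx":0,"dy":0,"dz":-0.02,"yaw":0},
    {"dx":0,"dy":0,"dz":-0.015,"yaw":0},
    {"dx":0,"dy":0,"dz":-0.01,"yaw":0},
    {"dx":0,"dy":0,"dz":-0.004,"yaw":0},
    {"dx":0,"dy":0,"dz":0,"yaw":0}
  ]
}}

```text
t: 47.8
eef_pos: [509.6, 148.5, 19.7]
tcp_rot: [3.142, -0.0, -3.131]
ft_force: [-0.5, -0.7, -0.8]
opening: 0.38
grip_force: 30.0
```

Request:
{"api": "arm_command", "payload": {
  "deltas": [
    {"dx":0,"dy":0,"dz":0,"yaw":0},
    {"dx":0,"dy":0,"dz":0,"yaw":0},
    {"dx":0,"dy":0,"dz":0,"yaw":0},
    {"dx":0,"dy":0,"dz":0,"yaw":0},
    {"dx":0,"dy":0,"dz":0.02,"yaw":0},
    {"dx":0,"dy":0,"dz":0.03,"yaw":0},
    {"dx":0,"dy":0,"dz":0.03,"yaw":0},
    {"dx":0,"dy":0,"dz":0.03,"yaw":0},
    {"dx":0,"dy":0,"dz":0.04,"yaw":0},
    {"dx":0,"dy":0,"dz":0.04,"yaw":0},
    {"dx":0,"dy":0,"dz":0.04,"yaw":0},
    {"dx":0,"dy":0,"dz":0.04,"yaw":0},
    {"dx":0,"dy":0,"dz":0,"yaw":0}
  ],
  "gripper": 0.052
}}

```text
t: 49.1
eef_pos: [510.9, 149.2, 295.0]
tcp_rot: [3.14, 0.009, -3.131]
ft_force: [-0.6, 0.4, -0.4]
opening: 0.549
grip_force: 0.0
```

```bash
python3 - <<'E'
from h import *
c=shot('wrist','w13'); print(state()['eef_pos'],state()['tcp_rot']); reds(c)
s=shot('scene','sc6');P=cloud(s);hsv=cv2.cvtColor(s['color'],cv2.COLOR_RGB2HSV)
g=(hsv[...,0]>40)&(hsv[...,0]<85)&(hsv[...,1]>90)&(P[...,2]>225)&(P[...,2]<280)&(P[...,1]<280)&(P[...,1]>200)
vv,uu=np.where(g);q=P[g];print(len(q),np.median(q,0).round(1),q.min(0).round(),q.max(0).round())
E
```

```text
[510.03144925 149.0431383  292.06124195] [ 3.140809    0.00474161 -3.13060926]
red px [426. 170.] [503.1 336.5  42. ]
red px [280. 170.] [505.8 149.2  42. ]
red px [328. 171.] [505.7 211.   42.3]
red px [376. 172.] [506.3 272.6  42.1]
85 [682.  245.8 250.1] [670. 230. 227.] [688. 261. 261.]
```

View pics/w13.png

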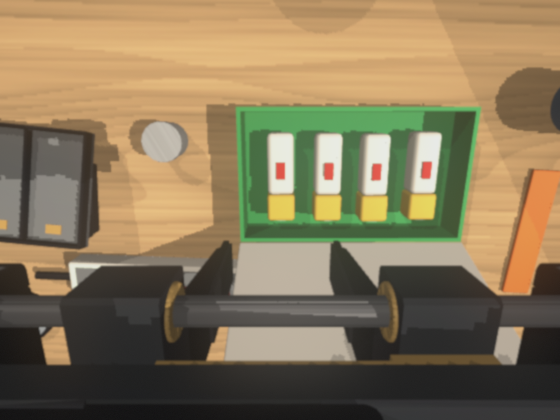

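All four lamps lie flat in the box, with switches at (280,170), (328,171), (376,172) and (426,170). Now I'll take the lid bar.

Request:
{"api": "arm_command", "payload": {
  "deltas": [
    {"dx":0.0,"dy":0,"dz":0.01,"yaw":0},
    {"dx":0.02,"dy":0.012,"dz":0,"yaw":0},
    {"dx":0.021,"dy":0.012,"dz":0,"yaw":0},
    {"dx":0.021,"dy":0.012,"dz":0,"yaw":0},
    {"dx":0.021,"dy":0.012,"dz":0,"yaw":0},
    {"dx":0.021,"dy":0.012,"dz":0,"yaw":0},
    {"dx":0.021,"dy":0.012,"dz":0,"yaw":0},
    {"dx":0.021,"dy":0.012,"dz":0,"yaw":0},
    {"dx":0.02,"dy":0.011,"dz":0,"yaw":0},
    {"dx":0,"dy":0,"dz":0,"yaw":0},
    {"dx":0,"dy":0,"dz":0,"yaw":0}
  ],
  "gripper": 0.06
}}

```text
t: 50.3
eef_pos: [675.2, 243.8, 298.3]
tcp_rot: [-3.141, -0.002, -3.131]
ft_force: [-0.2, -0.2, -0.3]
opening: 0.633
grip_force: 0.0
```

```bash
python3 - <<'E'
from h import *
c=shot('wrist','w14'); print(state()['eef_pos'],state()['tcp_rot']); P=cloud(c)
hsv=cv2.cvtColor(c['color'],cv2.COLOR_RGB2HSV)
g=(hsv[...,0]>40)&(hsv[...,0]<85)&(hsv[...,1]>90)&(P[...,2]>235)&(P[...,2]<275)
vv,uu=np.where(g);q=P[g];print(len(q),uu.min(),uu.max(),vv.min(),vv.max(),np.median(q,0).round(1),np.percentile(q,[2,98],axis=0).round(1))
E
```

```text
[674.95621389 243.65710821 298.9252848 ] [-3.14118946e+00 -1.74936001e-03 -3.13070321e+00]
902 258 302 208 237 [674.3 243.9 257. ] [[668.3 229.4 236. ]
 [682.3 258.  259.2]]
```

View pics/w14.png

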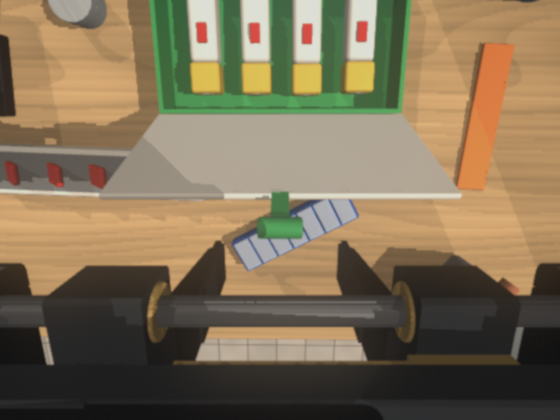

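The bar is at (280,228), centred between the fingers. Descending to pinch it.

Request:
{"api": "arm_command", "payload": {
  "deltas": [
    {"dx":0.0005,"dy":0,"dz":-0.02,"yaw":0},
    {"dx":0,"dy":0,"dz":-0.025,"yaw":0},
    {"dx":0,"dy":0,"dz":-0.02,"yaw":0},
    {"dx":0,"dy":0,"dz":-0.012,"yaw":0},
    {"dx":0,"dy":0,"dz":-0.005,"yaw":0},
    {"dx":0,"dy":0,"dz":0,"yaw":0},
    {"dx":0,"dy":0,"dz":0,"yaw":0}
  ]
}}

```text
t: 51.05
eef_pos: [676.3, 243.9, 218.9]
tcp_rot: [3.141, 0.001, -3.131]
ft_force: [0.8, 0.6, 0.2]
opening: 0.632
grip_force: 0.0
```

Request:
{"api": "arm_command", "payload": {
  "deltas": [
    {"dx":0,"dy":0,"dz":0,"yaw":0},
    {"dx":0,"dy":0,"dz":0,"yaw":0},
    {"dx":0,"dy":0,"dz":0,"yaw":0},
    {"dx":0,"dy":0,"dz":0,"yaw":0},
    {"dx":0,"dy":0,"dz":0,"yaw":0},
    {"dx":0,"dy":0,"dz":0,"yaw":0}
  ],
  "gripper": 0.02
}}

```text
t: 51.65
eef_pos: [676.2, 242.9, 217.9]
tcp_rot: [-3.14, 0.0, -3.131]
ft_force: [0.2, -4.4, 0.4]
opening: 0.334
grip_force: 30.0
```

```bash
python3 - <<'E'
import numpy as np
from h import state
print(state()['eef_pos'])
th=np.concatenate([np.linspace(1.95,0,40)])+.0143
a=-210*np.cos(th); z=210*np.sin(th)
for i in range(len(th)-1): print(i,round((a[i+1]-a[i])/1000,4),round((z[i+1]-z[i])/1000,4),end=' ; ')
print(a[-1]-a[0],z[-1]-z[0])
E
```

```text
[676.20975883 242.90588108 217.85559302]
0 -0.0098 0.0038 ; 1 -0.01 0.0033 ; 2 -0.0101 0.0028 ; 3 -0.0102 0.0023 ; 4 -0.0104 0.0018 ; 5 -0.0104 0.0012 ; 6 -0.0105 0.0007 ; 7 -0.0105 0.0002 ; 8 -0.0105 -0.0003 ; 9 -0.0105 -0.0009 ; 10 -0.0104 -0.0014 ; 11 -0.0103 -0.0019 ; 12 -0.0102 -0.0024 ; 13 -0.0101 -0.0029 ; 14 -0.0099 -0.0034 ; 15 -0.0097 -0.0039 ; 16 -0.0095 -0.0044 ; 17 -0.0093 -0.0049 ; 18 -0.0091 -0.0053 ; 19 -0.0088 -0.0058 ; 20 -0.0085 -0.0062 ; 21 -0.0082 -0.0066 ; 22 -0.0078 -0.007 ; 23 -0.0075 -0.0074 ; 24 -0.0071 -0.0078 ; 25 -0.0067 -0.0081 ; 26 -0.0063 -0.0084 ; 27 -0.0058 -0.0087 ; 28 -0.0054 -0.009 ; 29 -0.0049 -0.0093 ; 30 -0.0045 -0.0095 ; 31 -0.004 -0.0097 ; 32 -0.0035 -0.0099 ; 33 -0.003 -0.0101 ; 34 -0.0025 -0.0102 ; 35 -0.002 -0.0103 ; 36 -0.0015 -0.0104 ; 37 -0.0009 -0.0105 ; 38 -0.0004 -0.0105 ; -290.4981262645541 -190.9470815748874
```

Request:
{"api": "arm_command", "payload": {
  "deltas": [
    {"dx":-0.0098,"dy":-0.0005,"dz":0.0038,"yaw":0},
    {"dx":-0.01,"dy":-0.0001,"dz":0.0033,"yaw":0},
    {"dx":-0.0101,"dy":-0.0001,"dz":0.0028,"yaw":0},
    {"dx":-0.0102,"dy":-0.0001,"dz":0.0023,"yaw":0},
    {"dx":-0.0104,"dy":-0.0001,"dz":0.0018,"yaw":0},
    {"dx":-0.0104,"dy":-0.0001,"dz":0.0012,"yaw":0},
    {"dx":-0.0105,"dy":-0.0001,"dz":0.0007,"yaw":0},
    {"dx":-0.0105,"dy":-0.0001,"dz":0.0002,"yaw":0},
    {"dx":-0.0105,"dy":-0.0001,"dz":-0.0003,"yaw":0},
    {"dx":-0.0105,"dy":-0.0001,"dz":-0.0009,"yaw":0},
    {"dx":-0.0104,"dy":-0.0001,"dz":-0.0014,"yaw":0},
    {"dx":-0.0103,"dy":-0.0001,"dz":-0.0019,"yaw":0},
    {"dx":-0.0102,"dy":-0.0001,"dz":-0.0024,"yaw":0},
    {"dx":-0.0101,"dy":-0.0001,"dz":-0.0029,"yaw":0},
    {"dx":-0.0099,"dy":-0.0001,"dz":-0.0034,"yaw":0},
    {"dx":-0.0097,"dy":-0.0001,"dz":-0.0039,"yaw":0},
    {"dx":-0.0095,"dy":-0.0001,"dz":-0.0044,"yaw":0},
    {"dx":-0.0093,"dy":-0.0001,"dz":-0.0049,"yaw":0},
    {"dx":-0.0091,"dy":-0.0001,"dz":-0.0053,"yaw":0},
    {"dx":-0.0088,"dy":-0.0001,"dz":-0.0058,"yaw":0}
  ]
}}

```text
t: 53.65
eef_pos: [474.0, 240.6, 197.0]
tcp_rot: [-3.14, -0.001, -3.13]
ft_force: [-2.1, -9.3, 6.4]
opening: 0.333
grip_force: 30.0
```

Request:
{"api": "arm_command", "payload": {
  "deltas": [
    {"dx":-0.0085,"dy":-0.0005,"dz":-0.0062,"yaw":0},
    {"dx":-0.0082,"dy":-0.0001,"dz":-0.0066,"yaw":0},
    {"dx":-0.0078,"dy":-0.0001,"dz":-0.007,"yaw":0},
    {"dx":-0.0075,"dy":-0.0001,"dz":-0.0074,"yaw":0},
    {"dx":-0.0071,"dy":-0.0001,"dz":-0.0078,"yaw":0},
    {"dx":-0.0067,"dy":-0.0001,"dz":-0.0081,"yaw":0},
    {"dx":-0.0063,"dy":-0.0001,"dz":-0.0084,"yaw":0},
    {"dx":-0.0058,"dy":-0.0001,"dz":-0.0087,"yaw":0},
    {"dx":-0.0054,"dy":-0.0001,"dz":-0.009,"yaw":0},
    {"dx":-0.0049,"dy":-0.0001,"dz":-0.0093,"yaw":0},
    {"dx":-0.0045,"dy":0,"dz":-0.0095,"yaw":0},
    {"dx":-0.004,"dy":0,"dz":-0.0097,"yaw":0},
    {"dx":-0.0035,"dy":0,"dz":-0.0099,"yaw":0},
    {"dx":-0.003,"dy":0,"dz":-0.0101,"yaw":0},
    {"dx":-0.0025,"dy":0,"dz":-0.0102,"yaw":0},
    {"dx":-0.002,"dy":0,"dz":-0.0103,"yaw":0},
    {"dx":-0.0015,"dy":0,"dz":-0.0104,"yaw":0},
    {"dx":-0.0009,"dy":0,"dz":-0.0105,"yaw":0},
    {"dx":0,"dy":0,"dz":0,"yaw":0},
    {"dx":0,"dy":0,"dz":0,"yaw":0}
  ]
}}

```text
t: 55.65
eef_pos: [383.5, 239.5, 37.3]
tcp_rot: [-3.14, -0.004, -3.131]
ft_force: [-5.9, -4.0, 0.4]
opening: 0.329
grip_force: 30.0
```

Request:
{"api": "arm_command", "payload": {
  "deltas": [
    {"dx":0.001,"dy":0,"dz":-0.004,"yaw":0},
    {"dx":0,"dy":0,"dz":-0.004,"yaw":0},
    {"dx":0,"dy":0,"dz":-0.002,"yaw":0},
    {"dx":0,"dy":0,"dz":-0.001,"yaw":0},
    {"dx":0,"dy":0,"dz":0,"yaw":0},
    {"dx":0,"dy":0,"dz":0,"yaw":0}
  ]
}}

```text
t: 56.25
eef_pos: [383.7, 239.5, 26.4]
tcp_rot: [-3.14, -0.005, -3.131]
ft_force: [-9.8, -1.1, -0.1]
opening: 0.337
grip_force: 30.0
```

Request:
{"api": "arm_command", "payload": {
  "deltas": [
    {"dx":0.001,"dy":0,"dz":-0.001,"yaw":0},
    {"dx":0,"dy":0,"dz":-0.001,"yaw":0},
    {"dx":0,"dy":0,"dz":0,"yaw":0},
    {"dx":0,"dy":0,"dz":0,"yaw":0}
  ]
}}

```text
t: 56.65
eef_pos: [383.9, 239.4, 24.3]
tcp_rot: [-3.14, -0.007, -3.131]
ft_force: [-13.4, 0.9, -0.3]
opening: 0.333
grip_force: 30.0
```

```bash
python3 - <<'E'
from h import *
for fn,c in(('before',load('sc0')),('now',shot('scene','sc7'))):
    P=cloud(c);hsv=cv2.cvtColor(c['color'],cv2.COLOR_RGB2HSV)
    m=(hsv[...,1]<60)&(hsv[...,2]>130)&(P[...,2]>40)&(P[...,2]<110)&(P[...,0]>430)&(P[...,0]<590)&(P[...,1]>105)&(P[...,1]<375)
    q=P[m]; A=np.c_[q[:,0]-510,q[:,1]-240,np.ones(len(q))]
    co,*_=np.linalg.lstsq(A,q[:,2],rcond=None); r=q[:,2]-A@co
    k=abs(r)<6; co,*_=np.linalg.lstsq(A[k],q[k,2],rcond=None); print(fn,k.sum(),co.round(4))
E
```

```text
before 2156 [1.30000e-02 8.00000e-04 5.96972e+01]
now 2190 [5.30000e-03 4.00000e-04 6.06298e+01]
```

The lid is within about 0.01 rad of shut. Relieving the x strain, then releasing.

Request:
{"api": "arm_command", "payload": {
  "deltas": [
    {"dx":-0.002,"dy":0,"dz":-0.001,"yaw":0},
    {"dx":-0.001,"dy":0,"dz":0,"yaw":0},
    {"dx":0,"dy":0,"dz":0,"yaw":0}
  ]
}}

```text
t: 57.0
eef_pos: [384.0, 239.6, 23.9]
tcp_rot: [-3.141, -0.001, -3.13]
ft_force: [0.6, -8.8, 0.7]
opening: 0.333
grip_force: 30.0
```

Request:
{"api": "arm_command", "payload": {
  "deltas": [
    {"dx":0,"dy":0,"dz":0,"yaw":0},
    {"dx":0,"dy":0,"dz":0,"yaw":0},
    {"dx":0,"dy":0,"dz":0,"yaw":0},
    {"dx":0,"dy":0,"dz":0,"yaw":0},
    {"dx":0,"dy":0,"dz":0,"yaw":0},
    {"dx":0,"dy":0,"dz":0.02,"yaw":0},
    {"dx":0,"dy":0,"dz":0.03,"yaw":0},
    {"dx":0,"dy":0,"dz":0.04,"yaw":0},
    {"dx":0,"dy":0,"dz":0.04,"yaw":0},
    {"dx":0,"dy":0,"dz":0.04,"yaw":0},
    {"dx":0,"dy":0,"dz":0,"yaw":0},
    {"dx":0,"dy":0,"dz":0,"yaw":0},
    {"dx":0,"dy":0,"dz":0,"yaw":0}
  ],
  "gripper": 0.06
}}

```text
t: 58.3
eef_pos: [384.2, 239.9, 192.3]
tcp_rot: [-3.141, -0.002, -3.131]
ft_force: [-0.2, -0.1, -0.3]
opening: 0.634
grip_force: 0.0
```

```bash
python3 - <<'E'
from h import *
c=shot('scene','sc8')
P=cloud(c);hsv=cv2.cvtColor(c['color'],cv2.COLOR_RGB2HSV)
m=(hsv[...,1]<60)&(hsv[...,2]>130)&(P[...,2]>40)&(P[...,2]<110)&(P[...,0]>430)&(P[...,0]<590)&(P[...,1]>105)&(P[...,1]<375)
q=P[m]; A=np.c_[q[:,0]-510,q[:,1]-240,np.ones(len(q))]
co,*_=np.linalg.lstsq(A,q[:,2],rcond=None); print(co.round(4))
sw('sc9')
w=shot('wrist','w15');Q=cloud(w);hsv=cv2.cvtColor(w['color'],cv2.COLOR_RGB2HSV)
g=(hsv[...,0]>40)&(hsv[...,0]<85)&(hsv[...,1]>90)&(Q[...,2]>57)&(Q[...,0]<393)&(Q[...,2]<90); print(np.median(Q[g],0), Q[g][:,2].max())
cv2.imwrite('pics/fin.png',c['color'][:,:,::-1])
E
```

```text
[ 1.37000e-02 -8.00000e-04  5.98318e+01]
[681.  -90.8  57.7] maxz 68.0 dy/dz 0.99
[683.1 -37.1  55.8] maxz 68.0 dy/dz 1.0
[683.6  14.3  55.2] maxz 67.0 dy/dz 1.0
[686.6  68.7  54. ] maxz 67.0 dy/dz 1.04
[687.1 122.3  54.1] maxz 67.0 dy/dz 1.05
[384.24338556 239.90839321 192.0775227 ] [ 0.12070437  0.59065311 -0.10663137]
[384.54869938 240.6284878   63.6428807 ] 66.25672673176092
```

View pics/fin.png

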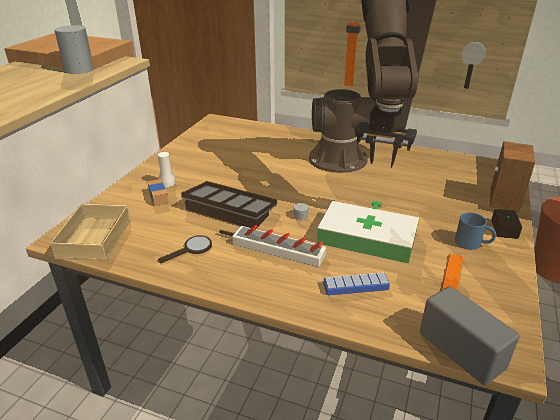

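The final view shows the lid fully shut at (368,225), with the same slope as at the start. The tray is empty at (230,200), all toggles are off, and the other items are in place. Handing in.

```bash
python3 -c "
from cell import job_done
print(job_done())"
```

```text
the job is handed in; nothing more can be done
None
```

The job is handed in, with no verdict returned: all five toggles are off, the four lamps are in the kit box, the lid was guided fully shut, and the other items look undisturbed. A first pass along the strip went above the toggles without touching them because the fingertip sat about 34 mm higher than the stated tool position; the second pass switched all five off in one drag, paused once partway for a camera check without lifting the finger.

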